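# Load the filter dryer and log the tray

### The arm

A 7-joint arm with a two-finger parallel gripper is mounted at the origin on a cart in front of the work surface, level with it; the furniture and walls round the work are solid. World frame = base frame: x ahead of the robot, y to its left, z up, the work surface at z = 0. Lengths are in m, angles in rad, forces in N, time in s.
With the tool pointing down it reaches from about 0.4 to 0.925 m from the base axis. Payload 4.1 kg.
Tool frame: the origin (TCP) lies midway between the tips of the shut fingers; the grasp point (between the pads) lies 19 mm behind it; z points along the fingers, x is the direction in which the jaws open and shut, and the axes are right-handed (so a half turn about z gives the same grasp; the last joint's range is limited). The gripper opens to 85 mm and grips with 20 to 120 N. Pads are 22 mm wide; open, the fingers measure 114 mm over their backs; the gripper's body (76 mm by 85 mm) begins 54 mm behind the grasp point. The pads swing forward as they close: fully open they stand 13 mm farther back than shut.
Start: joints at [1.011, 0.398, 0.045, 1.537, -0.019, 1.207, -0.051], TCP at [0.289, -0.582, 0.231] pointing down, gripper open.
Joint ranges: [-2.82, 2.82], [-0.49, 2.23], [-1.37, 1.46], [0, 2.46], [-1.36, 4.5], [0.23, 2], [-2.94, 2.94]. Speed limits (rad/s): [2.57, 2.57, 3.14, 3.14, 3.14, 3.14, 3.14].

### API

Orientations are given as a unit quaternion [x, y, z, w].
In Python, from cell import * gives the robot as it stands.
- The arm moves only by the tool carry_out, never from a script. Its argument "commands" is a list of rows, each an object with "translation": the shift along the world's x, y, z in cm, a list of three; "angular": the turn, a rotation vector about the world's x, y, z in degrees, a list of three; "fingers": the gripper command: -1 is fully open, 1 is shut, values between are in proportion. A call has exactly 5 rows; each row shifts and turns the commanded pose from where the row before left it; what a row does not reach is not made up. A row lasts 1/12 s, in which the tool goes at most 41.7 mm and 7.16 degrees, less where a joint would pass 70% of its speed; a pose out of reach is approached as far as the arm can. A call with a gripper value outside its range is refused whole. The fingers move at their own pace and stop on an object; "force" is the grip in N (left out, the last holds). Time passes only in rows, so rows that do not move let the fingers close, or fill a call up. It gives the time, the measured TCP pose, the force and the opening at its end, in the units of the state.
- get_state(): the state, without advancing time (a new reading comes with each control period).
- capture(name): name is "side" or "top" or "wrist"; returns a dict with "color" (420x560x3 uint8, red, green, blue), "depth" (420x560 float32, m along the optical axis (not along the pixel's ray), 0 where there is no reading), "fx", "fy", "cx", "cy" (pixels), "cam_to_world" (4x4, takes a point from camera to world coordinates); the wrist camera has in their place "hand_eye" (4x4, takes a point from camera to tool coordinates, whose origin is the TCP and whose axes are the tool frame's). Camera axes: x right, y up, looking along -z (the intrinsics and any distortion apply to the point x, -y, -z); pixel columns grow to the right and rows downward; lengths in m; the calibration is good to about 2 mm. The wrist camera is an equidistant fisheye: a pixel r from the principal point sees the ray r / f radians off the axis. A picture is of the moment at which its call begins: read the wrist's pose just before it.
- close_job(): hands the job in, once; it reports no verdict.
Trained networks look in a picture, given as the dict that the camera call returned (one of the last four; its "shot" number tells which), for a name from the list of things; names that differ only in an ending like _2 or _b are one class to them, and where a whole thing is asked for, a point or a joint stands for the part that bears it (a point fixed in the world has none). Each returns a list of dicts, best first, with "confidence" (0 to 1); they miss things now and then, are a little off and sometimes report something else, mostly with a low value. They report only what shows in the picture. A call takes as long as a camera call.
- look_for(target, picture): "box" ([left, top, right, bottom] in pixels, round what is visible of it).
- silhouettes(target, picture): "mask" (420x560 bool, what is visible of it) and "box" ([left, top, right, bottom] in pixels, round what is visible of it).
- place_of(target, picture): "point" ([column, row] in pixels: a listed point, or the origin of a listed thing).
The state is a dict: "t": time; "qpos": joint angles; "dq": joint speeds; "joint_efforts": joint torques, N m; "tool_pos": TCP position; "orientation": TCP orientation; "ft_force": force on the tool from outside, world axes, zero at the start; "wrist_torque": the same for the moment, N m; "grip_width": opening from 0.0 (shut) to 1.0 (fully open).
Only numpy, scipy, OpenCV 4.12 (cv2) and the standard library are available. Lean on these libraries where they do the work, as an engineer would, in place of code of your own. Each camera call takes 0.05 s, during which the arm holds its last target.

### The job

Load the filter dryer: take the orange-handled tray hook from its cradles on the dryer's roof, put its tip down into the finger hole in the tray's tongue while the tray is shut, draw the tray all the way out with it, and lay the hook back in its cradles the way it lay. Lower every blue filter plate on the cart, flat, over the tray's four posts, stacked one on another, then push the tray fully home without slamming it. Then take the scanner, hold it steady for two seconds about 10 cm in front of the bar-code label on the closed tray's front, square to it and aimed at its middle, put the scanner back on its charging pad, and leave the bottle, beaker, marker and round case where they stand.

Things in the scene. Friction and masses are not known exactly. Their poses are not given: they have to be found in the camera images.
- dryer: white filter dryer on the cart, 130 mm deep (its x) x 112 mm wide (its y) x 82 mm high. Fixed; place and heading vary. Origin: middle of its underside. Its front looks along its own -x, to the right of the robot; the tray's front panel lies 71 mm from the origin when shut. Its dial and louvres are on the side that looks at the robot
- tray (a joint): how far the tray is drawn out of the dryer along the dryer's own -x, in m: 0 fully home (front panel flush against the dryer), 0.115 fully out (end stop). Sliding resists with about 1.5 N and it stays where it is left. The tray is a flat aluminium floor 120 x 90 mm with no side walls, behind a white front panel 108 mm wide, 6 mm thick, from z = 11 to 79 mm
- tray_hole (a point): middle of the upper mouth of the finger hole, 22 mm wide, upright, through the 4 mm steel tongue (36 x 34 mm) that stands out level from the foot of the tray's front panel; z = 30 mm, 20 mm in front of the panel's outer face. Moves with the tray; axes as the dryer's
- tray_label (a point): middle of the bar-code label (46 x 22 mm) on the outer face of the tray's front panel, z = 54 mm. Moves with the tray; axes as the dryer's, so the label looks along -x
- tray_stack (a point): point on the tray's floor (z = 18 mm) midway between the four steel posts, which stand at x = +-38, y = +-22 mm from it, 6 mm thick, 55 mm high with the top 7 mm tapered. Axes as the dryer's: a plate's long side lies along x, and its origin comes to this point plus 12 mm for every plate beneath it. With the tray fully out, the dryer's front is 60 mm from it on the +x side and the front panel's inner face 55 mm on the -x side
- hook_rest (a point): where the hook's origin lies when the hook rests in the two cradles on the dryer's roof, z = 105 mm; its x is the way the hook's x points there (to the dryer's back). The cradles, each 8 mm thick along x, stand 31 mm before and behind it; their cheeks flare open to about 28 mm, their floors are 14 mm above the roof; the resting hook reaches up to z = 114 mm, so carry plates higher past it
- hook: tray hook, 90 g. Bar handle, orange, 96 x 16 x 18 mm along its x, gripped from above at its middle across the 16 mm between the cradles; origin at the middle of the handle. A 7 mm steel rod goes on from the +x end and bends straight down at x = +80 mm. It starts in the cradles, handle level, the tip hanging behind the dryer's back
- hook_tip (a point): middle of the rounded end (3.5 mm radius) of the hook's bent-down tip: 78 mm along the hook's x and 34 mm below its origin. Axes as the hook's
- plate_a: blue carrier plate, 96 mm long (its x) x 64 mm wide (its y) x 12 mm high: a 4 mm top sheet on two skirts along its long sides that reach down to the underside, so it is gripped across the 64 mm width. Four through holes of 10 mm at x = +-38, y = +-22 mm from its middle; two round dust filters lie in the top. Origin: middle of the underside, z up. Either way round fits the tray. Plates stack 12 mm apart. About 80 g. May be absent
- plate_b: like plate_a. May be absent
- plate_c: like plate_a; always there
- plate_d: like plate_a; starts lying loosely on top of plate_c, underside 12 mm up, long sides nearly in line. May be absent
- scanner: cordless bar-code scanner, 120 mm long along its x, 26 mm high, 120 g; grey grip 30 mm wide from x = -60 to +24 mm, black head 40 mm wide at the +x end with the window in its end face. Origin: middle of the underside, z up. It starts lying on its charging pad and is taken from above by the grip near its middle
- scanner_window (a point): middle of the scanner's window: 60 mm along the scanner's x and 13 mm above its underside; it reads straight ahead along +x, from 5 to 15 cm away. Axes as the scanner's
- scan_pad: black charging pad, 130 x 66 x 6 mm, fixed; origin: middle of its underside. The scanner lies on top, its origin over the pad's
- bottle: white bottle with white cap, 48 x 48 x 101 mm, bystander
- beaker: small glass beaker, 53 x 57 x 66 mm, bystander
- marker: black marker pen lying along y, 14 x 138 x 16 mm, bystander
- cone_case: round black and white case, 61 mm wide, 24 mm high, bystander

How it is judged:
On the way, in this order (a step that is already met when the one before it is completed fails the run):
1. the hook's tip is down in the finger hole, at least 4 mm below its mouth, while the tray is still shut (z of hook_tip in the frame of tray_hole below -0.004 m and horizontal distance between hook_tip and tray_hole below 0.013 m and value of joint tray below 0.012 m), for 0.1 s.
2. the tray is drawn out to its stop (over 108 mm) with the hook's tip still in the finger hole (z of hook_tip in the frame of tray_hole below -0.004 m and horizontal distance between hook_tip and tray_hole below 0.013 m and value of joint tray above 0.108 m), for 0.1 s.
3. every plate present sits flat over the four posts, let go, with the tray still out (horizontal distance between each of plate_a, plate_b, plate_c, plate_d and tray_stack below 0.005 m and z of plate_a in the frame of tray_stack between -0.003 and 0.04 m and angle between each of plate_a, plate_b, plate_c, plate_d's own z axis and vertical below 0.06 rad and angle between the x axis of each of plate_a, plate_b, plate_c, plate_d and the x axis of tray_stack, either way round below 0.1 rad and linear speed of each of plate_a, plate_b, plate_c, plate_d below 0.02 m/s and contact force between the fingers and plate_a below 0.3 N and z of plate_b in the frame of tray_stack between -0.003 and 0.04 m and contact force between the fingers and plate_b below 0.3 N and z of plate_c in the frame of tray_stack between -0.003 and 0.04 m and contact force between the fingers and plate_c below 0.3 N and z of plate_d in the frame of tray_stack between -0.003 and 0.04 m and contact force between the fingers and plate_d below 0.3 N and value of joint tray above 0.09 m), for 0.3 s.
4. the tray is pushed home, within 5 mm (value of joint tray below 0.005 m), for 0.2 s.
5. tray home, scanner held steady for 1.5 s, window 5 to 15 cm before the label, its line of sight within 15 mm sideways and 12 mm in height of the label's middle, square within 0.2 rad (x of tray_label in the frame of scanner_window between 0.05 and 0.15 m and y of tray_label in the frame of scanner_window between -0.015 and 0.015 m and z of tray_label in the frame of scanner_window between -0.012 and 0.012 m and angle between the x axis of scanner_window and the x axis of tray_label, either way round below 0.2 rad and linear speed of scanner below 0.02 m/s and value of joint tray below 0.005 m), for 1.5 s.
At the end, for the whole second after the job is handed in: Tray home within 5 mm; every plate present flat over the posts (centred within 5 mm, tilt under 0.06 rad); hook level in its cradles (within 12 mm and 0.15 rad); scanner flat on its pad, within 30 mm of the pad's middle; all at rest and let go (horizontal distance between each of plate_a, plate_b, plate_c, plate_d and tray_stack below 0.005 m and z of plate_a in the frame of tray_stack between -0.003 and 0.04 m and angle between each of plate_a, plate_b, plate_c, plate_d's own z axis and vertical below 0.06 rad and angle between the x axis of each of plate_a, plate_b, plate_c, plate_d and the x axis of tray_stack, either way round below 0.1 rad and linear speed of each of plate_a, plate_b, plate_c, plate_d, hook, scanner below 0.02 m/s and contact force between the fingers and plate_a below 0.3 N and z of plate_b in the frame of tray_stack between -0.003 and 0.04 m and contact force between the fingers and plate_b below 0.3 N and z of plate_c in the frame of tray_stack between -0.003 and 0.04 m and contact force between the fingers and plate_c below 0.3 N and z of plate_d in the frame of tray_stack between -0.003 and 0.04 m and contact force between the fingers and plate_d below 0.3 N and value of joint tray below 0.005 m and distance between hook and hook_rest below 0.012 m and angle between each of hook, scanner's own z axis and vertical below 0.1 rad and angle between the x axis of hook and the x axis of hook_rest, either way round below 0.15 rad and horizontal distance between scanner and scan_pad below 0.03 m and height (world z) of scanner between 0.003 and 0.009 m); the robot touches nothing.
It fails at once if the tray is slammed in (faster than 0.4 m/s) (velocity of joint tray below -0.4 m/s).
It fails at once if the bottle, beaker, marker or round case is moved more than 3 cm (distance of any of bottle, beaker, marker, cone_case from where it was at the start of the episode above 0.03 m).
Of plate_a, plate_b, plate_d only 2 to 3 are there at a start; the rules pass over those that are not, and their reading is None.
At some moment in a run one of plate_a, plate_b may be knocked a few centimetres aside while the robot is not near it.
It also fails if it takes over 200 s, if anything falls off the work surface, if the arm or the gripper's body presses on something with over 40 N, if the wrist force passes 120 N, or if a joint passes its speed limit or range.

## Working session

There is one attempt and no reset: what is moved stays moved. The work goes in short steps, Python scripts to look and compute and a tool call to move; the robot and the scene stay as the last step left them, time stands still between calls to the robot, and variables do not carry over. Pictures are saved under pics/ and viewed, and the job is handed in when it is done.

Besides the shell and the picture viewer there is one more tool, called after ">>>" by a JSON object that holds its "op" and its "data". carry_out: Moves the arm, as the interface text tells. Its arguments: {"type":"object","properties":{"commands":{"type":"array","items":{"type":"object","properties":{"translation":{"type":"array","items":{"type":"number"}},"angular":{"type":"array","items":{"type":"number"}},"fingers":{"type":"number"}}}},"force":{"type":"number"}},"required":["commands"]}

```bash
ls -la; mkdir -p pics; cat > h.py <<'E'
from cell import *
import numpy as np, cv2
from scipy.spatial.transform import Rotation as R
def save(im,name):
    cv2.imwrite('pics/'+name+'.png',cv2.cvtColor(im,cv2.COLOR_RGB2BGR))
def pts(p,st=None):
    d=p['depth'];v,u=np.mgrid[0:d.shape[0],0:d.shape[1]]
    if 'cam_to_world' in p:
        x=(u-p['cx'])/p['fx']*d;y=(v-p['cy'])/p['fy']*d
        T=p['cam_to_world']
    else:
        a=(u-p['cx'])/p['fx'];b=(v-p['cy'])/p['fy'];th=np.hypot(a,b)+1e-9
        k=np.tan(th)/th; x=a*k*d;y=b*k*d
        W=np.eye(4);W[:3,:3]=R.from_quat(st['orientation']).as_matrix();W[:3,3]=st['tool_pos']
        T=W@np.array(p['hand_eye'])
    P=np.stack([x,-y,-d],-1)
    return P@np.array(T)[:3,:3].T+np.array(T)[:3,3]
E
python3 - <<'E'
from h import *
print(get_state())
for n in ('side','top','wrist'):
    p=capture(n); save(p['color'],n+'0'); print(n,{k:v for k,v in p.items() if k not in('color','depth')})
E
```

```text
total 12
drwxr-xr-x  3 agent agent 4096 Dec  6 15:33 .
drwxr-xr-x 23 root  root  4096 Dec  6 15:33 ..
drwxr-xr-x  2 agent agent 4096 Dec  6 15:33 pics
{'t': 0.0, 'qpos': array([ 1.01100071,  0.39916659,  0.04501805,  1.53789578, -0.01871987,
        1.20691659, -0.05069616]), 'dq': array([-0.00035851, -0.00050807, -0.00064379, -0.00061822,  0.00123489,
        0.00012802,  0.00071871]), 'joint_efforts': array([-1.09449244e-03, -4.75127435e+01,  1.36487681e+00, -2.54217428e+01,
        1.17840338e-02,  9.46016167e-03, -1.02278889e-05]), 'tool_pos': array([ 0.28877389, -0.58160717,  0.23027255]), 'orientation': array([ 8.49932286e-01, -5.26891017e-01, -8.62655761e-04, -4.70103554e-04]), 'ft_force': array([0.12765738, 0.2436226 , 0.02976611]), 'wrist_torque': array([ 0.00083026, -0.02573838,  0.00161091]), 'grip_width': 1.0024220105930346}
side {'fx': 382.16037591159926, 'fy': 382.16037591159926, 'cx': 272.3390928124963, 'cy': 206.38047426293124, 'cam_to_world': array([[-0.88020124,  0.27679297, -0.38552746,  0.18778364],
       [-0.47455551, -0.52449798,  0.70689386,  0.61467087],
    
[... 285 characters left out ...]
 , -0.08806992,  0.44665171],
       [-0.999306  ,  0.0298812 ,  0.02224044,  0.01441472],
       [ 0.02477702,  0.0873902 ,  0.99586598,  0.98197433],
       [ 0.        ,  0.        ,  0.        ,  1.        ]]), 'shot': 2}
wrist {'fx': 325.19226210127806, 'fy': 325.19226210127806, 'cx': 278.05671138629197, 'cy': 210.6955943342942, 'hand_eye': array([[ 9.99999578e-01, -2.41949247e-04,  8.86808586e-04,
         1.30556507e-04],
       [-2.16260797e-06, -9.65354884e-01, -2.60940505e-01,
        -6.56473111e-02],
       [ 9.19219358e-04,  2.60940393e-01, -9.65354477e-01,
        -1.41815837e-01],
       [ 0.00000000e+00,  0.00000000e+00,  0.00000000e+00,
         1.00000000e+00]]), 'shot': 3}
```

View pics/side0.png

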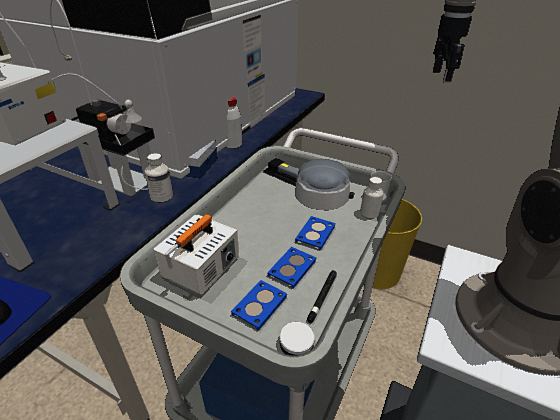

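View pics/top0.png

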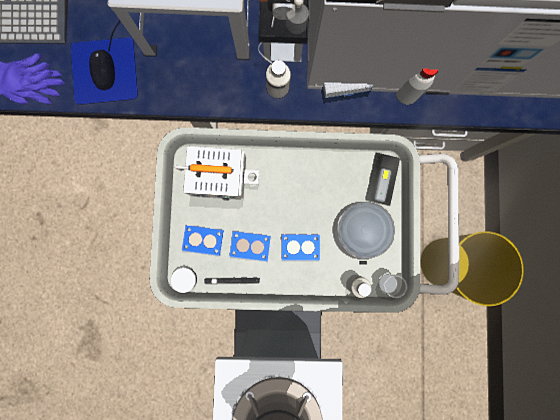

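The top view shows the dryer at (215,170) with its tongue to the right at (252,178). There are three blue plates in a row at y≈240, and the scanner is at (382,178) behind a round pan. The bystanders are along the bottom. Next I'll measure.

```bash
cat > m.py <<'E'
from h import *
p=capture('top'); P=pts(p); s=capture('side'); S=pts(s)
np.savez('top.npz',P=P,c=p['color']);np.savez('side.npz',P=S,c=s['color'])
for nm,q,Q in(('top',p,P),('side',s,S)):
    for t in ['plate_a','tray_hole','tray_label','hook','hook_tip','scanner','dryer','scan_pad','tray_stack','scanner_window']:
        try:r=place_of(t,q)
        except Exception as e: print(t,e); continue
        for d in r[:5]:
            u,v=d['point']; 
            w=Q[int(round(v)),int(round(u))] if 0<=v<420 and 0<=u<560 else None
            print(nm,t,round(d['confidence'],2),np.round(d['point'],1),np.round(w,3))
for t in ['plate_a','scanner','hook']:
    for d in silhouettes(t,p)[:4]:
        m=d['mask']; q=P[m]; z=q[:,2]; top=q[np.abs(z-np.median(z))<.01]
        rect=cv2.minAreaRect((top[:,:2]*1000).astype(np.float32))
        print(t,round(d['confidence'],2),m.sum(),np.percentile(z,[5,50,95]).round(4),rect)
E
python3 m.py
```

```text
top plate_a 0.92 [304.  247.8] [ 0.43  -0.054  0.014]
top plate_a 0.91 [203.7 239.2] [0.446 0.199 0.009]
top plate_a 0.74 [249.1 246.6] [0.429 0.085 0.012]
top tray_hole 0.71 [251.7 175.6] [ 0.612  0.085 -0.001]
top tray_label 0.72 [241.2 172.8] [0.605 0.105 0.08 ]
top hook 0.86 [212.4 169.4] [0.606 0.169 0.114]
top hook_tip 0.71 [180.4 167.2] [0.609 0.243 0.11 ]
top scanner 0.61 [380.4 179.5] [ 0.607 -0.241  0.031]
top dryer 0.97 [216.2 173. ] [0.599 0.161 0.103]
top scan_pad 0.94 [383.2 181.3] [ 0.604 -0.249  0.032]
top tray_stack 0.69 [242.2 173.6] [0.603 0.103 0.075]
top scanner_window 0.78 [387.  160.4] [ 0.659 -0.258  0.033]
side plate_a 0.73 [290.6 270.5] [0.426 0.097 0.012]
side plate_a 0.58 [259.3 305.3] [0.441 0.207 0.01 ]
side plate_a 0.58 [312.8 233.6] [ 0.432 -0.033  0.011]
side plate_a 0.58 [367.6 215.9] [ 0.34  -0.165  0.007]
side plate_a 0.17 [378.3 196.3] [ 0.326 -0.172  0.069]
side tray_hole 0.33 [370.3 212.2] [ 0.337 -0.168  0.019]
side tray_label 0.48 [217.9 231.2] [0.582 0.13  0.083]
side hook 0.68 [193.9 230.1] [0.603 0.178 0.112]
side hook_tip 0.8 [173.6 267.8]
[... 719 characters left out ...]
7)
plate_a 0.56 959 [0.0069 0.011  0.0142] ((431.0270690917969, -45.44430160522461), (63.18443298339844, 94.5018310546875), 1.6106432676315308)
scanner 0.81 693 [0.0071 0.0295 0.0335] ((611.0723876953125, -252.07862854003906), (39.54018783569336, 119.15058898925781), 78.7210693359375)
hook 0.71 361 [0.1051 0.1129 0.116 ] ((607.5078735351562, 187.98251342773438), (129.932373046875, 16.538772583007812), 88.99726104736328)
hook 0.63 524 [0.0136 0.023  0.0259] ((343.92181396484375, 243.66134643554688), (60.00960922241211, 58.26321029663086), 17.70004653930664)
hook 0.5 436 [0.0133 0.0733 0.1014] ((342.8269348144531, -184.600830078125), (41.508087158203125, 46.830963134765625), 61.60773468017578)
```

```bash
python3 - <<'E'
import numpy as np,cv2
f=np.load('top.npz');c=f['c']
im=cv2.resize(c[120:320,150:430],None,fx=2.8,fy=2.8,interpolation=cv2.INTER_CUBIC)
cv2.imwrite('pics/topzoom.png',im[:,:,::-1])
f=np.load('side.npz');c=f['c']
im=cv2.resize(c[190:370,130:400],None,fx=2.9,fy=2.9,interpolation=cv2.INTER_CUBIC)
cv2.imwrite('pics/sidezoom.png',im[:,:,::-1])
E
```

```text
(no output)
```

View pics/topzoom.png

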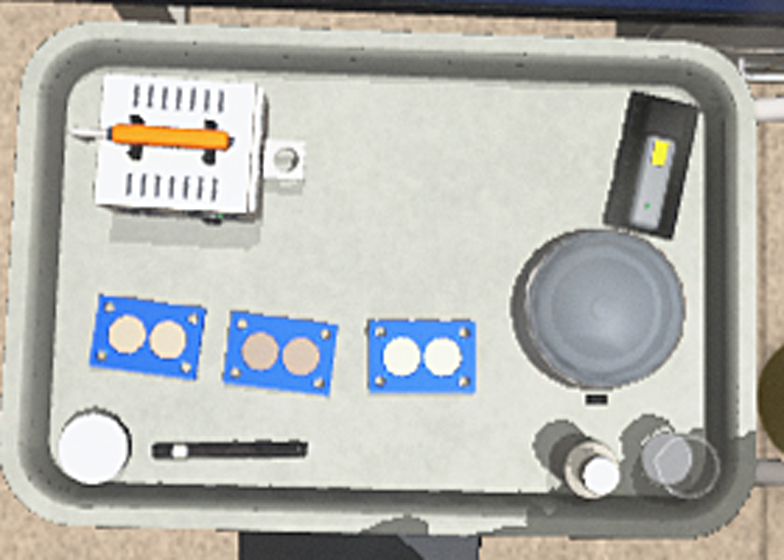

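View pics/sidezoom.png

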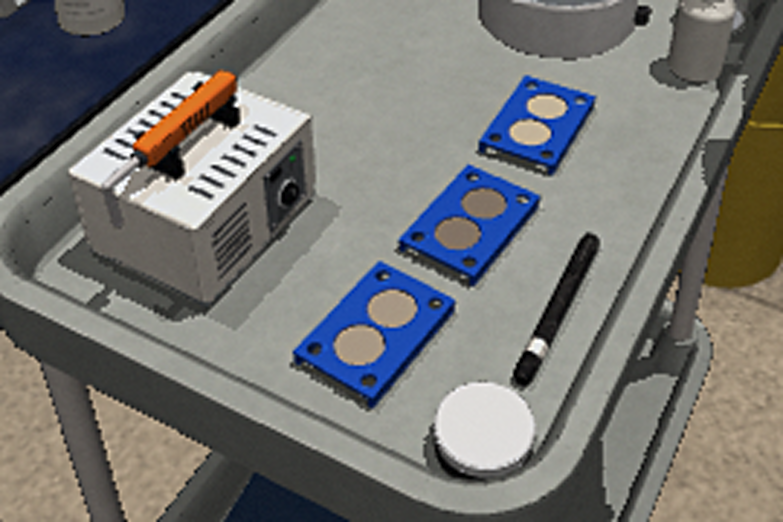

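Only three plates show, all single-height (z≈12 mm), so a, b and c are there and d is absent. Now I'll move the wrist over the dryer to refine.

>>> {"op": "carry_out", "data": {"commands": [{"translation": [1.5,3.4,0.4],"angular": [0,0,3.2],"fingers": -1},{"translation": [1.5,3.4,0.4],"angular": [0,0,3.2],"fingers": -1},{"translation": [1.5,3.4,0.4],"angular": [0,0,3.2],"fingers": -1},{"translation": [1.5,3.4,0.4],"angular": [0,0,3.2],"fingers": -1},{"translation": [1.5,3.4,0.4],"angular": [0,0,3.2],"fingers": -1}]}}

```text
t: 1.82
tool_pos: [0.3645, -0.4106, 0.2517]
orientation: [0.915, -0.402, 0.0, 0.0]
ft_force: [1.5, 0.2, 0.1]
grip_width: 1.002
```

>>> {"op": "carry_out", "data": {"commands": [{"translation": [1.5,3.4,0.4],"angular": [0,0,3.2],"fingers": -1},{"translation": [1.5,3.4,0.4],"angular": [0,0,3.2],"fingers": -1},{"translation": [1.5,3.4,0.4],"angular": [0,0,3.2],"fingers": -1},{"translation": [1.5,3.4,0.4],"angular": [0,0,3.2],"fingers": -1},{"translation": [1.5,3.4,0.4],"angular": [0,0,3.2],"fingers": -1}]}}

```text
t: 2.23
tool_pos: [0.4395, -0.2406, 0.2719]
orientation: [0.963, -0.271, 0.0, 0.0]
ft_force: [1.0, -0.1, -0.3]
grip_width: 1.001
```

>>> {"op": "carry_out", "data": {"commands": [{"translation": [1.5,3.4,0.4],"angular": [0,0,3.2],"fingers": -1},{"translation": [1.5,3.4,0.4],"angular": [0,0,3.2],"fingers": -1},{"translation": [1.5,3.4,0.4],"angular": [0,0,3.2],"fingers": -1},{"translation": [1.5,3.4,0.4],"angular": [0,0,3.2],"fingers": -1},{"translation": [1.5,3.4,0.4],"angular": [0,0,3.2],"fingers": -1}]}}

```text
t: 2.65
tool_pos: [0.5145, -0.0706, 0.2919]
orientation: [0.991, -0.134, 0.0, 0.0]
ft_force: [-0.8, -0.4, -0.3]
grip_width: 0.995
```

>>> {"op": "carry_out", "data": {"commands": [{"translation": [1.5,3.4,0],"angular": [0,0,3.2],"fingers": -1},{"translation": [1.5,3.4,0],"angular": [0,0,3.2],"fingers": -1},{"translation": [1.5,3.4,0],"angular": [0,0,3.2],"fingers": -1},{"translation": [1.5,3.4,0],"angular": [0,0,3.2],"fingers": -1},{"translation": [1.5,3.4,0],"angular": [0,0,2.8],"fingers": -1}]}}

```text
t: 3.07
tool_pos: [0.5896, 0.0993, 0.2916]
orientation: [1.0, 0.001, 0.0, 0.0]
ft_force: [0.5, -0.3, -0.7]
grip_width: 1.006
```

```bash
cat > w.py <<'E'
from h import *
import sys
n=sys.argv[1]
st=get_state(); p=capture('wrist'); save(p['color'],n)
P=pts(p,st); np.savez(n+'.npz',P=P,c=p['color'])
Rm=R.from_quat(st['orientation']).as_matrix()
print('t',st['t'],'tcp',st['tool_pos'].round(4),'yaw',np.degrees(np.arctan2(Rm[1,0],Rm[0,0])).round(2),'zax',Rm[:,2].round(4),'q',st['qpos'].round(2),'ft',st['ft_force'].round(1),'g',round(st['grip_width'],3))
for t in sys.argv[2:]:
    for d in place_of(t,p)[:4]:
        u,v=d['point']
        print(t,round(d['confidence'],2),np.round(d['point'],1),np.round(P[int(round(v)),int(round(u))],4) if 0<=v<420 and 0<=u<560 else '')
E
python3 w.py wd1 tray_hole tray_label hook hook_tip dryer plate_a
```

```text
t 3.0667 tcp [0.5896 0.0993 0.2916] yaw 0.13 zax [ 7.e-04 -2.e-04 -1.e+00] q [ 0.19  0.3  -0.55  1.57  0.16  1.31 -0.37] ft [ 0.5 -0.3 -0.7] g 1.006
tray_label 0.68 [104.1  81.2] [0.351  0.2377 0.024 ]
tray_label 0.67 [289.9 175.5] [0.6024 0.1093 0.0802]
hook 0.8 [296.2 120. ] [0.6066 0.1701 0.1142]
hook_tip 0.71 [297.2  49.6] [0.6078 0.2421 0.1064]
hook_tip 0.61 [292.3 191.9] [ 0.6083  0.0743 -0.0017]
dryer 0.72 [291.3 122.6] [0.6018 0.1671 0.1124]
plate_a 0.83 [172.9 101.1] [0.4497 0.2012 0.0103]
plate_a 0.71 [167.6 189.4] [0.4379 0.0818 0.0112]
plate_a 0.6 [172.7 271.5] [0.5468 0.1078 0.318 ]
```

View pics/wd1.png

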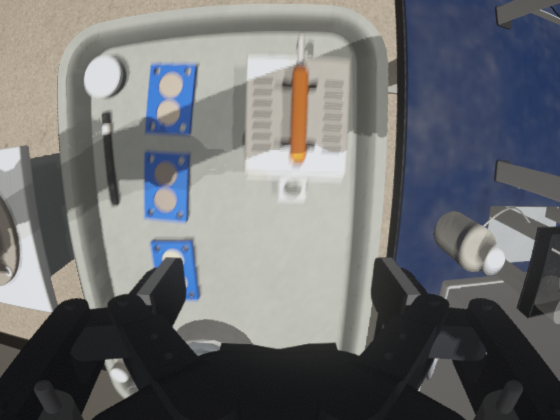

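```bash
cat > geo.py <<'E'
import numpy as np,cv2,sys
f=np.load(sys.argv[1]+'.npz');P=f['P'];c=f['c'].astype(int)
z=P[...,2];x=P[...,0];y=P[...,1]
def rect(m,name):
    m=m.astype(np.uint8); n,l,s,_=cv2.connectedComponentsWithStats(m)
    for k in sorted(range(1,n),key=lambda k:-s[k,4])[:4]:
        if s[k,4]<150: continue
        q=P[l==k]; q2=(q[:,:2]*1000).astype(np.float32)
        r=cv2.minAreaRect(q2); print(name,s[k,4],np.round(r[0],1),np.round(r[1],1),round(r[2],1),'z',np.median(q[:,2]).round(4), 'pca mean',q2.mean(0).round(1))
near=(x>.2)&(x<.8)&(y>-.5)&(y<.4)
rect(near&(abs(z-.082)<.004)&(c.min(-1)>120),'roof')
hsv=cv2.cvtColor(f['c'],cv2.COLOR_RGB2HSV)
rect(near&(hsv[...,0]>100)&(hsv[...,0]<125)&(hsv[...,1]>130)&(z<.15),'blue')
m=near&(hsv[...,0]<15)&(hsv[...,1]>150)&(z>.09)&(z<.13)
rect(m,'orange')
rect(near&(abs(z-.03)<.005)&(x>.57)&(x<.66)&(y<.11)&(y>-.1),'tongue')
E
python3 geo.py wd1; python3 geo.py top;python3 geo.py side
```

```text
roof 9843 [608.5 170.5] [135.1 112.3] 88.2 z 0.0812 pca mean [607.6 171.5]
blue 1640 [444.4 206.3] [93.3 63.9] 84.2 z 0.0114 pca mean [446.2 205.5]
blue 1534 [433.3  83.5] [93.8 62.4] 84.6 z 0.0114 pca mean [435.   85.1]
blue 883 [434.1 -45.1] [62.  96.5] 2.1 z 0.011 pca mean [444.4 -29.3]
orange 1127 [610.4 179.7] [84.7 15.5] 88.5 z 0.1128 pca mean [609.4 179.8]
tongue 337 [605.3  79.7] [27.8 32.8] 87.9 z 0.0291 pca mean [605.   78.2]
roof 2068 [607.8 171.1] [135.9 111.9] 88.3 z 0.0819 pca mean [605.9 170.3]
roof 801 [ 499.8 -406.6] [305.8  21.2] 0.1 z 0.0803 pca mean [ 500.  -407.2]
roof 425 [ 478.9 -197.9] [128.2 129.4] 63.5 z 0.083 pca mean [ 478.8 -196.7]
blue 618 [443.6 204. ] [97.  63.5] 84.1 z 0.0117 pca mean [443.3 203.9]
blue 607 [432.   83.6] [95.8 63.3] 84.5 z 0.0117 pca mean [432.   83.6]
blue 585 [432.3 -45.4] [60.7 94.5] 1.6 z 0.0116 pca mean [432.  -45.2]
roof 1094 [588.  170.1] [137.   71.8] 88.1 z 0.0826 pca mean [580.2 179. ]
roof 372 [653.9 168.6] [ 31.1 136. ] 3.9 z 0.0827 pca mean [652.2 183.4]
roof 268 [ 498.9 -404.9] [ 22.7 296.6] 88.5 z 0.0807 pca mean [ 499.4 -405.8]
blue 4143 [490.2 198.2] [245.8  94.8] 1.4 z -0.3484 pca mean [502.9 211.7]
blue 1033 [446.6 201.9] [98.  72.4] 83.6 z 0.0124 pca mean [440.9 205.9]
blue 766 [434.7  81.9] [97.3 72.3] 84.4 z 0.0122 pca mean [429.4  86.3]
blue 646 [779.1  19.1] [259.7  41.9] 89.8 z 0.0196 pca mean [779.3  12.5]
orange 399 [610.3 173.4] [95.4 24.8] 87.6 z 0.113 pca mean [604.7 176.5]
```

The wrist view shows the hook's orange bar at (300,115), the tongue with its hole at (293,186), and the plates on the left. The fits agree: dryer heading ≈88.2°, origin ≈(0.608, 0.174), hook middle ≈(0.609, 0.170). Next I'll grasp the hook.

>>> {"op": "carry_out", "data": {"commands": [{"translation": [0.39,1.42,-1.3],"angular": [0,0,-0.38],"fingers": -0.4},{"translation": [0.39,1.42,-1.3],"angular": [0,0,-0.38],"fingers": -0.4},{"translation": [0.39,1.42,-1.3],"angular": [0,0,-0.38],"fingers": -0.4},{"translation": [0.39,1.42,-1.3],"angular": [0,0,-0.38],"fingers": -0.4},{"translation": [0.39,1.42,-1.3],"angular": [0,0,-0.38],"fingers": -0.4}]}}

```text
t: 3.83
tool_pos: [0.609, 0.1672, 0.226]
orientation: [1.0, -0.018, 0.0, 0.001]
ft_force: [-0.0, -0.5, -0.4]
grip_width: 0.698
```

```bash
python3 w.py wd2 hook hook_tip; python3 geo.py wd2; python3 - <<'E'
import numpy as np
f=np.load('wd2.npz');P=f['P']
# finger pts
q=P[200:,:]; m=(q[...,2]>.16)&(q[...,2]<.3)
for side in(0,1):
    w=q[:, :278] if side==0 else q[:,278:]
    mm=(w[...,2]>.16)&(w[...,2]<.3)&(w[...,1]>.12)
    a=w[mm]; print(a[:,2].min(),a[np.argsort(a[:,2])[:8]].round(4), a[a[:,2]<.27][:,1].min(),a[a[:,2]<.27][:,1].max())
E
```

```text
t 3.8333 tcp [0.609  0.1672 0.226 ] yaw -2.1 zax [ 7.0e-04 -1.1e-03 -1.0e+00] q [ 0.07  0.41 -0.55  1.58  0.23  1.22 -0.56] ft [-0.  -0.5 -0.4] g 0.698
hook 0.93 [277.4 200.8] [0.6081 0.1723 0.1134]
hook 0.7 [281.8 197.7] [0.6122 0.1746 0.1133]
roof 6883 [638.5 169.3] [135.   52.5] 88.2 z 0.0811 pca mean [641.  174.6]
roof 6718 [579.6 171.2] [ 59.9 137.7] 1.5 z 0.0812 pca mean [576.9 176. ]
blue 2229 [444.9 204.3] [93.8 63.2] 83.5 z 0.0114 pca mean [446.9 204.7]
blue 1846 [432.8  83.8] [95.5 66.2] 86.6 z 0.0113 pca mean [435.   87.9]
orange 958 [609.2 176.5] [88.8 14.3] 88.2 z 0.1128 pca mean [610.  196.6]
tongue 230 [605.2  73.4] [13.7 32.4] 87.2 z 0.0291 pca mean [605.   72.2]
0.22934158433878926 [[0.5784 0.1631 0.2293]
 [0.5791 0.1729 0.2302]
 [0.5783 0.1608 0.2302]
 [0.5787 0.1641 0.2303]
 [0.5788 0.1647 0.2305]
 [0.5793 0.1736 0.2306]
 [0.5789 0.1653 0.2306]
 [0.5785 0.1621 0.2306]] 0.15648938555624417 0.18063553853877756
0.22954263028580485 [[0.6388 0.1621 0.2295]
 [0.6389 0.1702 0.2301]
 [0.6388 0.1714 0.2304]
 [0.6387 0.162  0.2304]
 [0.6387 0.161  0.2306]
 [0.6388 0.171  0.2306]
 [0.6387 0.1595 0.2308]
 [0.6386 0.1617 0.2309]] 0.15454330700681537 0.17798431551272867
```

>>> {"op": "carry_out", "data": {"commands": [{"translation": [0,0.3,-2.8],"angular": [0,0,0.4],"fingers": -0.4},{"translation": [0,0,-2.8],"angular": [0,0,0],"fingers": -0.4},{"translation": [0,0,-2.8],"angular": [0,0,0],"fingers": -0.4},{"translation": [0,0,-2.8],"angular": [0,0,0],"fingers": -0.4},{"translation": [0,0,-2.6],"angular": [0,0,0],"fingers": -0.4}]}}

```text
t: 4.4
tool_pos: [0.6095, 0.1689, 0.0883]
orientation: [1.0, -0.015, 0.001, 0.001]
ft_force: [0.1, 0.8, -0.4]
grip_width: 0.699
```

>>> {"op": "carry_out", "data": {"commands": [{"translation": [0,0,0],"angular": [0,0,0],"fingers": 1},{"translation": [0,0,0],"angular": [0,0,0],"fingers": 1},{"translation": [0,0,0],"angular": [0,0,0],"fingers": 1},{"translation": [0,0,0],"angular": [0,0,0],"fingers": 1},{"translation": [0,0,0],"angular": [0,0,0],"fingers": 1}], "force": 50}}

```text
t: 4.82
tool_pos: [0.6105, 0.1719, 0.0913]
orientation: [1.0, -0.013, 0.002, -0.0]
ft_force: [-0.0, -0.9, 5.5]
grip_width: 0.176
```

>>> {"op": "carry_out", "data": {"commands": [{"translation": [0,0,0],"angular": [0,0,0],"fingers": 1},{"translation": [0,0,0.5],"angular": [0,0,0],"fingers": 1},{"translation": [0,0,1.5],"angular": [0,0,0],"fingers": 1},{"translation": [0,0,2],"angular": [0,0,0],"fingers": 1},{"translation": [0,0,2],"angular": [0,0,0],"fingers": 1}]}}

```text
t: 5.23
tool_pos: [0.608, 0.1718, 0.1491]
orientation: [1.0, -0.013, -0.0, 0.0]
ft_force: [1.0, 1.1, -0.6]
grip_width: 0.178
```

>>> {"op": "carry_out", "data": {"commands": [{"translation": [0,-1,1],"angular": [0,0,0],"fingers": 1},{"translation": [0,-2,1],"angular": [0,0,0],"fingers": 1},{"translation": [0,-3.5,1],"angular": [0,0,0],"fingers": 1},{"translation": [0,-3.5,0],"angular": [0,0,0],"fingers": 1},{"translation": [0,-2,0],"angular": [0,0,0],"fingers": 1}]}}

```text
t: 5.65
tool_pos: [0.6088, 0.0456, 0.179]
orientation: [1.0, -0.015, 0.001, 0.002]
ft_force: [0.3, -1.2, -1.4]
grip_width: 0.175
```

>>> {"op": "carry_out", "data": {"commands": [{"translation": [0,0,0],"angular": [0,0,0],"fingers": 1},{"translation": [0,-1,0],"angular": [0,0,0],"fingers": 1},{"translation": [0,-1.5,0],"angular": [0,0,0],"fingers": 1},{"translation": [-0.5,-1.0,0],"angular": [0,0,0],"fingers": 1},{"translation": [0,-0.5,0],"angular": [0,0,0],"fingers": 1}]}}

```text
t: 6.07
tool_pos: [0.6024, 0.01, 0.178]
orientation: [1.0, -0.014, -0.001, 0.001]
ft_force: [-0.2, -0.3, -1.4]
grip_width: 0.176
```

```bash
python3 w.py wd3 hook hook_tip tray_hole; cat > sv.py <<'E'
from h import *
import sys
n=sys.argv[1];cam=sys.argv[2];a=list(map(int,sys.argv[3:7]))
p=capture(cam);P=pts(p);np.savez(n+'.npz',P=P,c=p['color'])
k=min(780/(a[2]-a[0]),580/(a[3]-a[1]))
save(cv2.resize(p['color'][a[1]:a[3],a[0]:a[2]],None,fx=k,fy=k,interpolation=cv2.INTER_CUBIC),n)
for t in sys.argv[7:]:
    for d in place_of(t,p)[:4]:
        u,v=d['point']
        print(t,round(d['confidence'],2),np.round(d['point'],1),np.round(P[int(round(v)),int(round(u))],4) if 0<=v<420 and 0<=u<560 else '')
E
python3 sv.py s3 side 130 160 330 310 hook_tip hook
```

```text
t 6.0667 tcp [0.6024 0.01   0.178 ] yaw -1.55 zax [-0.0015 -0.0011 -1.    ] q [ 0.31  0.4  -0.51  1.7   0.21  1.1  -0.29] ft [-0.2 -0.3 -1.4] g 0.176
hook 0.72 [277.  277.3] [0.6021 0.0154 0.2004]
hook 0.55 [114.7 132.2] [0.4364 0.0804 0.0113]
tray_hole 0.92 [281.7 120.2] [0.6057 0.0775 0.1931]
hook_tip 0.78 [217.1 189.4] [0.6019 0.093  0.16  ]
hook_tip 0.38 [194.  230.6] [0.6249 0.1554 0.0845]
hook 0.75 [235.6 160.9] [0.5955 0.0267 0.1943]
```

View pics/wd3.png

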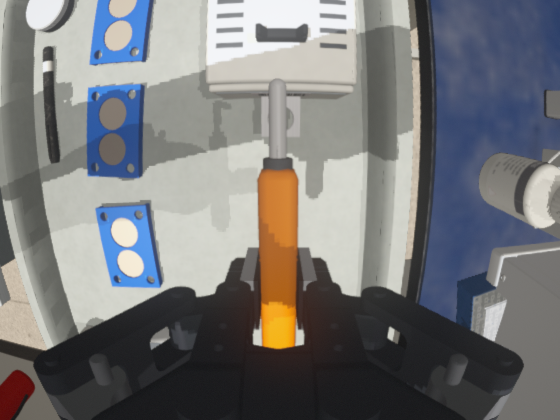

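View pics/s3.png

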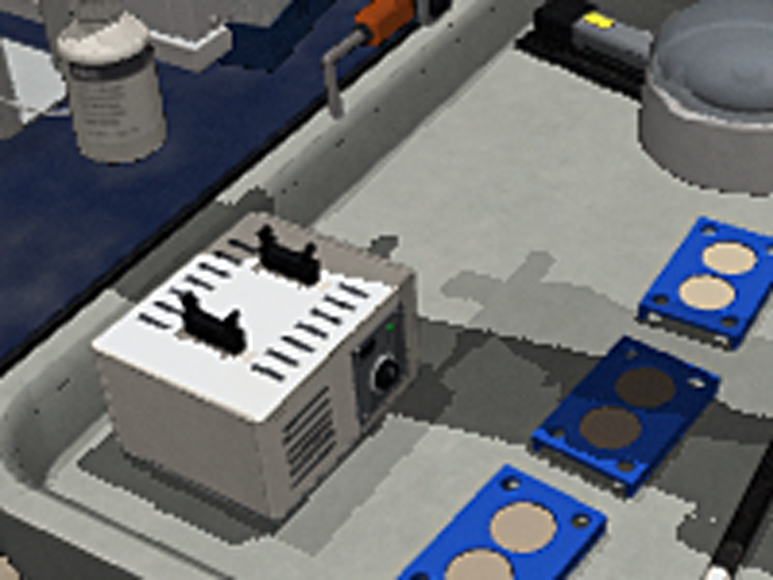

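```bash
python3 - <<'E'
import numpy as np,cv2
f=np.load('wd3.npz');P=f['P'];hsv=cv2.cvtColor(f['c'],cv2.COLOR_RGB2HSV)
m=(hsv[...,0]<15)&(hsv[...,1]>150)&(P[...,2]>.15)&(P[...,2]<.25)&(P[...,1]>-.1)
q=P[m];print('orange y',np.percentile(q[:,1],[0,1,50,99,100]).round(4),'z vs y',np.polyfit(q[:,1],q[:,2],1).round(4),'x vs y',np.polyfit(q[:,1],q[:,0],1).round(4), q.mean(0))
m=(P[...,2]>.13)&(P[...,2]<.25)&(P[...,1]>.05)&(abs(P[...,0]-.603)<.03)
q=P[m];print('rod',q.min(0),q.max(0)); 
e=q[q[:,1]>.06];print(np.median(e,0),len(e), np.polyfit(e[:,1],e[:,2],1))
f=np.load('s3.npz');P=f['P']
m=(P[...,2]>.13)&(P[...,2]<.25)&(P[...,1]>.045)&(P[...,1]<.13)&(abs(P[...,0]-.603)<.03)
q=P[m];print('side rod',q.min(0).round(4),q.max(0).round(4)); e=q[q[:,2]<.185];print(len(e),np.median(e,0),e.min(0),e.max(0))
# hole
f=np.load('wd3.npz');P=f['P']
E
```

```text
orange y [-0.0222 -0.0018  0.0277  0.0583  0.0587] z vs y [-0.0101  0.1996] x vs y [-0.008   0.6025] [0.60228935 0.03015101 0.19932138]
rod [0.59575134 0.05001276 0.18777031] [0.61126856 0.09431983 0.20180386]
[0.60380806 0.07528783 0.1938021 ] 1568 [-0.03684246  0.19661544]
side rod [0.5946 0.0452 0.1566] [0.61   0.0972 0.2027]
40 [0.60231226 0.09398493 0.1715702 ] [0.59976717 0.0589955  0.15660545] [0.60631843 0.09644278 0.18483598]
```

>>> {"op": "carry_out", "data": {"commands": [{"translation": [0.13,-0.6,0],"angular": [0,0,0],"fingers": 1},{"translation": [0,0,-2.5],"angular": [0,0,0],"fingers": 1},{"translation": [0,0,-3],"angular": [0,0,0],"fingers": 1},{"translation": [0,0,-3],"angular": [0,0,0],"fingers": 1},{"translation": [0,0,-2],"angular": [0,0,0],"fingers": 1}]}}

```text
t: 6.83
tool_pos: [0.6036, 0.0053, 0.0707]
orientation: [1.0, -0.013, -0.001, 0.0]
ft_force: [-0.8, -0.8, -1.7]
grip_width: 0.177
```

```bash
python3 w.py wd4 ; python3 sv.py s4 side 150 180 310 300 hook_tip hook
```

```text
t 6.8333 tcp [0.6036 0.0053 0.0707] yaw -1.49 zax [-2.8e-03 -3.0e-04 -1.0e+00] q [ 0.28  0.52 -0.47  1.79  0.29  0.91 -0.35] ft [-0.8 -0.8 -1.7] g 0.177
hook_tip 0.6 [224.5 229.8] [0.5731 0.1211 0.0821]
hook 0.75 [242.5 198.7] [0.5937 0.0161 0.0894]
```

View pics/wd4.png

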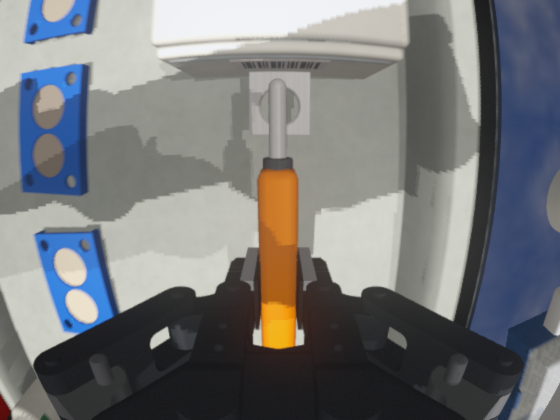

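View pics/s4.png

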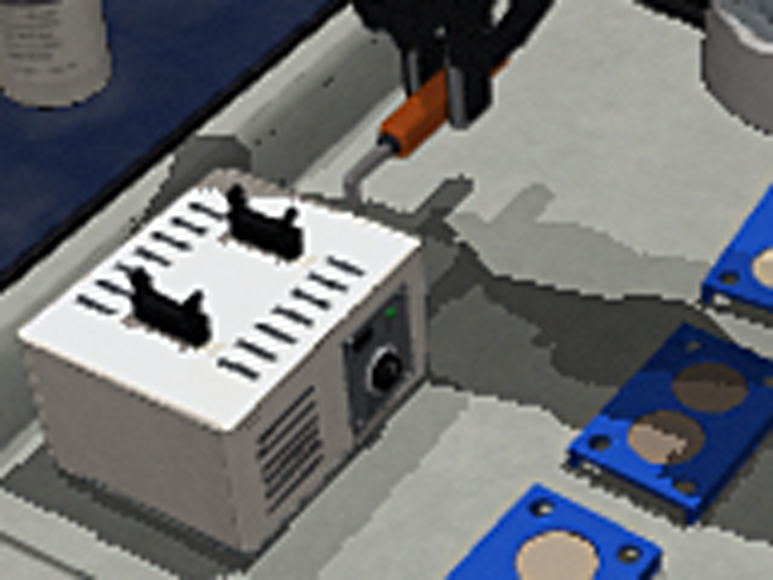

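```bash
cat > proj.py <<'E'
from h import *
import pickle,sys
st=get_state();p=capture('wrist')
W=np.eye(4);W[:3,:3]=R.from_quat(st['orientation']).as_matrix();W[:3,3]=st['tool_pos'];T=W@np.array(p['hand_eye'])
def ray(u,v):
    a=(u-p['cx'])/p['fx'];b=(v-p['cy'])/p['fy'];th=np.hypot(a,b);s=np.sin(th)/th
    return T[:3,:3]@np.array([a*s,-b*s,-np.cos(th)])
def at_z(u,v,z):
    d=ray(u,v);return T[:3,3]+d*(z-T[2,3])/d[2]
def px(w):
    c=np.linalg.inv(T)@np.r_[w,1];r=np.array([c[0],-c[1],-c[2]]);th=np.arctan2(np.hypot(r[0],r[1]),r[2]);k=th/np.hypot(r[0],r[1])
    return np.array([p['cx']+p['fx']*k*r[0],p['cy']+p['fy']*k*r[1]])
E
python3 - <<'E'
from proj import *
print('hole', at_z(278,107,.03)); print('bend outer',at_z(277,79,.0895))
print('tip px pred', px([.605,.0843,.052]),'holepred',px([.6052,.0828,.03]))
k=5; im=p['color'][40:150,210:350];save(cv2.resize(im,None,fx=k,fy=k,interpolation=cv2.INTER_CUBIC),'hz')
E
```

```text
hole [0.60713162 0.08183178 0.03      ]
bend outer [0.60704517 0.08942253 0.0895    ]
tip px pred [273.49136091  99.75775379] holepred [274.51812819 105.40150721]
```

View pics/hz.png

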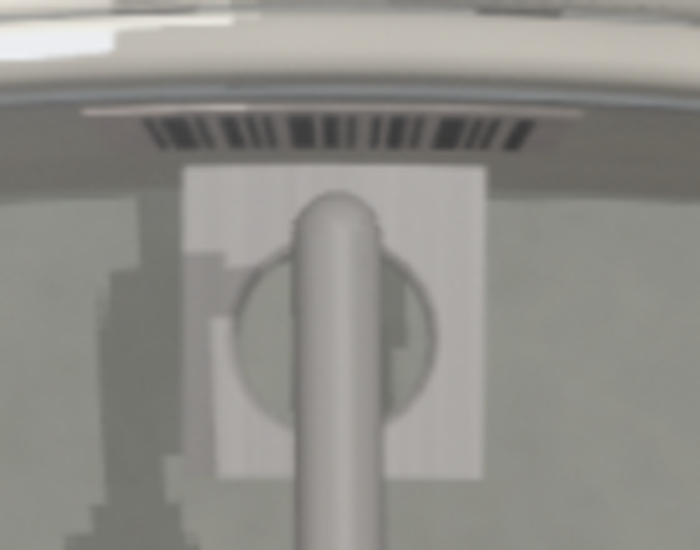

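>>> {"op": "carry_out", "data": {"commands": [{"translation": [0,-0.15,-0.7],"angular": [0,0,0],"fingers": 1},{"translation": [0,0,-0.8],"angular": [0,0,0],"fingers": 1},{"translation": [0,0,-0.8],"angular": [0,0,0],"fingers": 1},{"translation": [0,0,-0.6],"angular": [0,0,0],"fingers": 1},{"translation": [0,0,-0.1],"angular": [0,0,0],"fingers": 1}]}}

```text
t: 7.5
tool_pos: [0.6037, 0.0041, 0.0418]
orientation: [1.0, -0.013, -0.001, 0.0]
ft_force: [-0.8, 1.1, -2.2]
grip_width: 0.174
```

>>> {"op": "carry_out", "data": {"commands": [{"translation": [0,0,0],"angular": [0,0,0],"fingers": 1},{"translation": [0,0,0],"angular": [0,0,0],"fingers": 1},{"translation": [0,0,0],"angular": [0,0,0],"fingers": 1},{"translation": [0,-0.3,0],"angular": [0,0,0],"fingers": 1},{"translation": [0,-0.3,0],"angular": [0,0,0],"fingers": 1}]}}

```text
t: 7.92
tool_pos: [0.6051, -0.0017, 0.0437]
orientation: [1.0, -0.013, 0.0, 0.0]
ft_force: [0.4, -0.3, -0.9]
grip_width: 0.178
```

```bash
python3 w.py wd5 ; python3 sv.py s5 side 150 180 310 300 hook_tip hook
```

```text
t 7.9167 tcp [ 0.6051 -0.0017  0.0437] yaw -1.47 zax [ 8.e-04 -0.e+00 -1.e+00] q [ 0.28  0.55 -0.46  1.81  0.31  0.85 -0.35] ft [ 0.4 -0.3 -0.9] g 0.178
hook_tip 0.69 [297.2 343.3] [0.3373 0.2567 0.0242]
hook_tip 0.45 [190.9 229.5] [0.6332 0.1551 0.0838]
hook 0.54 [242.8 205.1] [0.5969 0.009  0.0666]
hook 0.24 [201.3 268.9] [0.5541 0.2281 0.0723]
```

View pics/wd5.png

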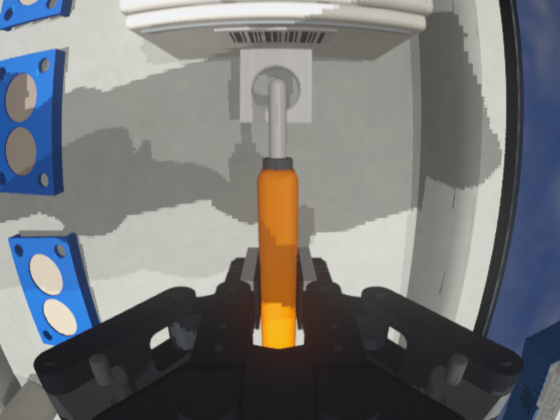

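>>> {"op": "carry_out", "data": {"commands": [{"translation": [0,0,-0.3],"angular": [0,0,0],"fingers": 1},{"translation": [0,0,0],"angular": [0,0,0],"fingers": 1},{"translation": [0,0,0],"angular": [0,0,0],"fingers": 1},{"translation": [0,0,0],"angular": [0,0,0],"fingers": 1},{"translation": [-0.02,-0.6,0],"angular": [0,0,0],"fingers": 1}]}}

```text
t: 8.53
tool_pos: [0.6048, -0.0058, 0.0404]
orientation: [1.0, -0.012, 0.0, -0.001]
ft_force: [1.4, 4.0, -1.0]
grip_width: 0.178
```

>>> {"op": "carry_out", "data": {"commands": [{"translation": [-0.03,-1,0],"angular": [0,0,0],"fingers": 1},{"translation": [-0.05,-1.5,0],"angular": [0,0,0],"fingers": 1},{"translation": [-0.05,-1.5,0],"angular": [0,0,0],"fingers": 1},{"translation": [-0.05,-1.5,0],"angular": [0,0,0],"fingers": 1},{"translation": [-0.05,-1.5,0],"angular": [0,0,0],"fingers": 1}]}}

```text
t: 8.95
tool_pos: [0.6022, -0.0786, 0.0404]
orientation: [1.0, -0.013, 0.0, -0.0]
ft_force: [0.4, 2.1, -0.9]
grip_width: 0.177
```

>>> {"op": "carry_out", "data": {"commands": [{"translation": [-0.05,-1.5,0],"angular": [0,0,0],"fingers": 1},{"translation": [-0.04,-1.2,0],"angular": [0,0,0],"fingers": 1},{"translation": [-0.02,-0.8,0],"angular": [0,0,0],"fingers": 1},{"translation": [-0.02,-0.5,0],"angular": [0,0,0],"fingers": 1},{"translation": [0,-0.3,0],"angular": [0,0,0],"fingers": 1}]}}

```text
t: 9.37
tool_pos: [0.6009, -0.1204, 0.0402]
orientation: [1.0, -0.013, -0.0, -0.001]
ft_force: [0.1, 5.0, -2.0]
grip_width: 0.174
```

```bash
python3 w.py wd6 ; python3 sv.py t6 top 150 130 330 290 tray_hole tray_stack; python3 geo.py t6
```

```text
t 9.3667 tcp [ 0.6009 -0.1204  0.0402] yaw -1.54 zax [-2.0e-04  1.7e-03 -1.0e+00] q [ 0.46  0.57 -0.44  1.79  0.3   0.86 -0.15] ft [ 0.1  5.  -2. ] g 0.174
tray_hole 0.67 [295.5 178. ] [ 6.103e-01 -2.960e-02  2.000e-04]
tray_stack 0.73 [266.4 180. ] [0.5992 0.0474 0.0218]
tray_stack 0.25 [299.2 177. ] [ 0.6138 -0.0376 -0.0034]
roof 2320 [607.6 174.3] [130.8 111.9] 88.4 z 0.0819 pca mean [606.9 173.6]
roof 724 [ 508.7 -407.4] [289.8  21.4] 0.9 z 0.0803 pca mean [ 510.  -407.4]
roof 225 [ 466.2 -161.7] [125.3  51.9] 18.7 z 0.0825 pca mean [ 464.1 -157. ]
blue 603 [443.6 203.8] [96.9 63.5] 84.1 z 0.0118 pca mean [443.2 203.6]
blue 600 [431.8  83.7] [95.9 63.7] 84.5 z 0.0117 pca mean [431.7  83.1]
blue 588 [432.2 -45.4] [60.7 94.4] 1.6 z 0.0117 pca mean [432.  -45.2]
```

View pics/wd6.png

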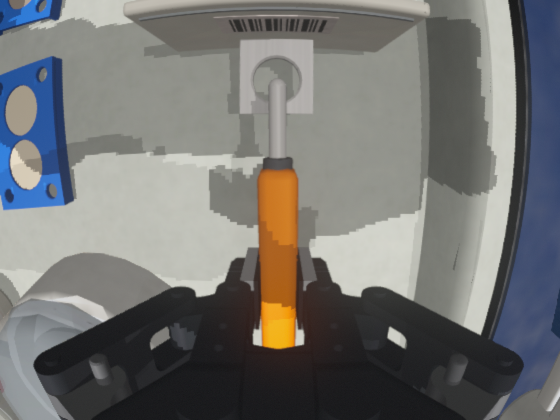

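View pics/t6.png

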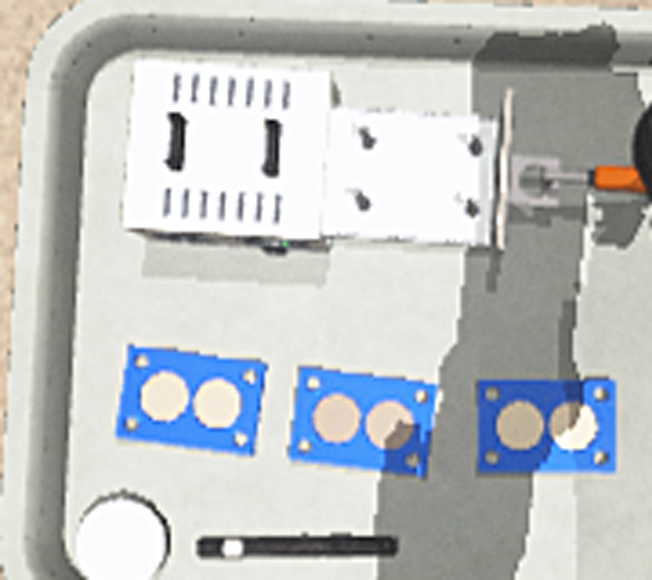

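>>> {"op": "carry_out", "data": {"commands": [{"translation": [0,-0.4,0],"angular": [0,0,0],"fingers": 1},{"translation": [0,-0.2,0],"angular": [0,0,0],"fingers": 1},{"translation": [0,0,0],"angular": [0,0,0],"fingers": 1},{"translation": [0,0,0],"angular": [0,0,0],"fingers": 1},{"translation": [0,0,0],"angular": [0,0,0],"fingers": 1}]}}

```text
t: 9.98
tool_pos: [0.6012, -0.1207, 0.0398]
orientation: [1.0, -0.011, -0.0, -0.003]
ft_force: [0.8, 9.1, -2.7]
grip_width: 0.173
```

```bash
python3 w.py wd7; python3 - <<'E'
from proj import *
print(get_state()['ft_force'])
for d in place_of('tray_hole',p): print(d['confidence'],d['point'],at_z(*d['point'],.03))
E
```

```text
t 9.9833 tcp [ 0.6012 -0.1207  0.0398] yaw -1.28 zax [-2.0e-04  6.5e-03 -1.0e+00] q [ 0.47  0.57 -0.44  1.79  0.3   0.86 -0.14] ft [ 0.8  9.1 -2.7] g 0.173
[ 0.33282981  9.7558411  -3.61512261]
```

>>> {"op": "carry_out", "data": {"commands": [{"translation": [0,0.5,0],"angular": [0,0,0],"fingers": 1},{"translation": [0,0.5,0.5],"angular": [0,0,0],"fingers": 1},{"translation": [0,0,1.5],"angular": [0,0,0],"fingers": 1},{"translation": [0,0,3],"angular": [0,0,0],"fingers": 1},{"translation": [0,0,4],"angular": [0,0,0],"fingers": 1}]}}

```text
t: 10.55
tool_pos: [0.5986, -0.1175, 0.129]
orientation: [1.0, -0.013, -0.003, 0.0]
ft_force: [-0.1, -0.7, -0.4]
grip_width: 0.173
```

>>> {"op": "carry_out", "data": {"commands": [{"translation": [0,0,3],"angular": [0,0,0],"fingers": 1},{"translation": [0.1,2,2],"angular": [0,0,0],"fingers": 1},{"translation": [0.1,4,0],"angular": [0,0,0],"fingers": 1},{"translation": [0.1,4,0],"angular": [0,0,0],"fingers": 1},{"translation": [0.1,4,0],"angular": [0,0,0],"fingers": 1}]}}

```text
t: 10.97
tool_pos: [0.6056, 0.0231, 0.1819]
orientation: [1.0, -0.014, 0.001, 0.001]
ft_force: [1.0, 0.3, -0.6]
grip_width: 0.171
```

```bash
python3 w.py wd8; python3 sv.py s8 side 150 180 310 300 hook_tip;  python3 - <<'E'
import numpy as np,cv2
f=np.load('wd8.npz');P=f['P'];hsv=cv2.cvtColor(f['c'],cv2.COLOR_RGB2HSV)
m=(hsv[...,0]<15)&(hsv[...,1]>150)&(P[...,2]>.15)&(P[...,2]<.25)&(P[...,1]>-.1)
q=P[m];print('orange y',np.percentile(q[:,1],[0,1,50,99,100]).round(4),'z vs y',np.polyfit(q[:,1],q[:,2],1).round(4),'x vs y',np.polyfit(q[:,1],q[:,0],1).round(4), q.mean(0))
E
```

```text
t 10.9667 tcp [0.6056 0.0231 0.1819] yaw -1.65 zax [ 0.0028 -0.002  -1.    ] q [ 0.3   0.4  -0.53  1.69  0.23  1.11 -0.33] ft [ 1.   0.3 -0.6] g 0.171
orange y [-0.0094  0.0122  0.0463  0.071   0.0717] z vs y [-0.002   0.2034] x vs y [0.0226 0.605 ] [0.60602628 0.04536322 0.20329962]
```

View pics/wd8.png

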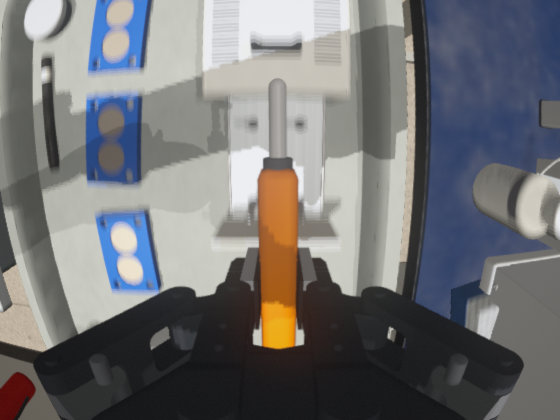

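View pics/s8.png

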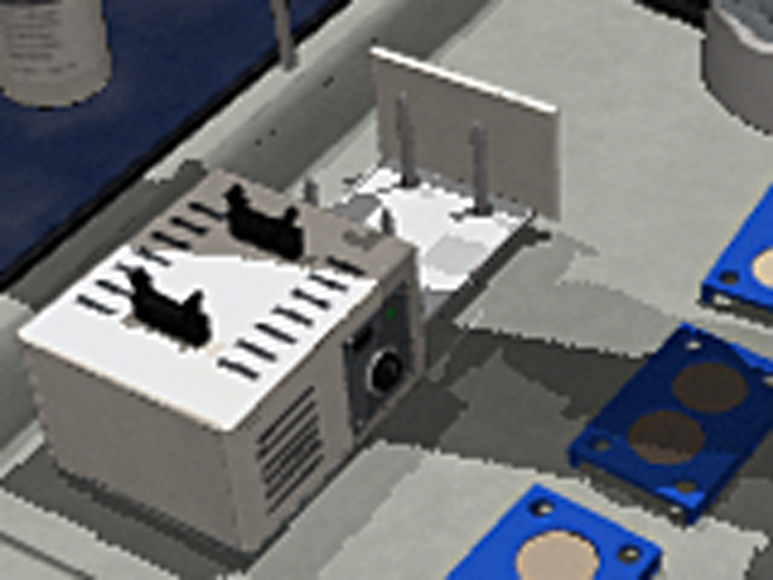

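>>> {"op": "carry_out", "data": {"commands": [{"translation": [0.1,3.7,0],"angular": [0,0,0],"fingers": 1},{"translation": [0.1,3.7,0],"angular": [0,0,0],"fingers": 1},{"translation": [0.1,3.7,0],"angular": [0,0,0],"fingers": 1},{"translation": [0.1,3.6,0],"angular": [0,0,0],"fingers": 1},{"translation": [0,0,-0.5],"angular": [0,0,0],"fingers": 1}]}}

```text
t: 11.53
tool_pos: [0.6087, 0.1797, 0.1774]
orientation: [1.0, -0.008, 0.002, -0.004]
ft_force: [-0.2, 2.5, -0.6]
grip_width: 0.175
```

>>> {"op": "carry_out", "data": {"commands": [{"translation": [0,0,-1.5],"angular": [0,0,0],"fingers": 1},{"translation": [0,0,-2],"angular": [0,0,0],"fingers": 1},{"translation": [0,0,-2],"angular": [0,0,0],"fingers": 1},{"translation": [0,0,-0.5],"angular": [0,0,0],"fingers": 1},{"translation": [0,0,0],"angular": [0,0,0],"fingers": 1}]}}

```text
t: 11.95
tool_pos: [0.6084, 0.1676, 0.1136]
orientation: [1.0, -0.014, -0.002, 0.001]
ft_force: [0.5, 0.2, -0.6]
grip_width: 0.173
```

```bash
python3 w.py wd9; python3 sv.py s9 side 150 180 310 300 hook_tip
```

```text
t 11.95 tcp [0.6084 0.1676 0.1136] yaw -1.61 zax [-0.0031 -0.0027 -1.    ] q [ 0.06  0.52 -0.54  1.69  0.31  1.02 -0.61] ft [ 0.5  0.2 -0.6] g 0.173
hook_tip 0.83 [172.7 257.2] [0.6142 0.2352 0.0826]
```

View pics/s9.png

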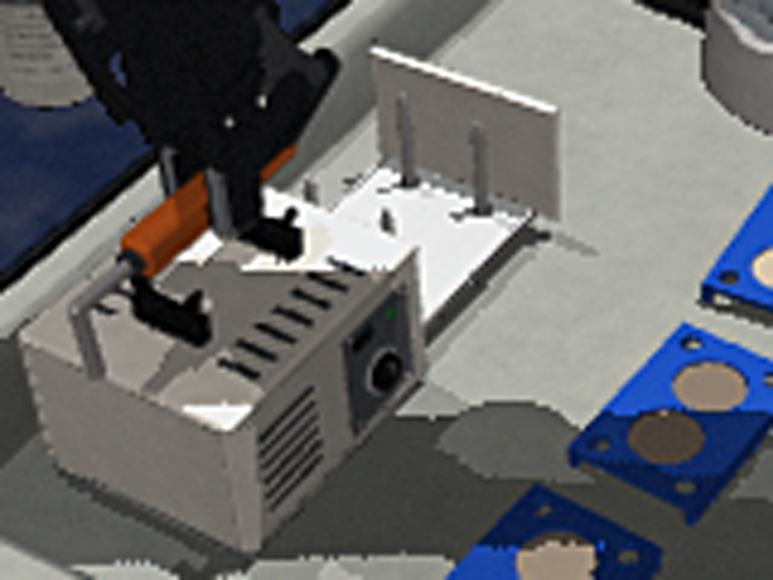

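View pics/wd9.png

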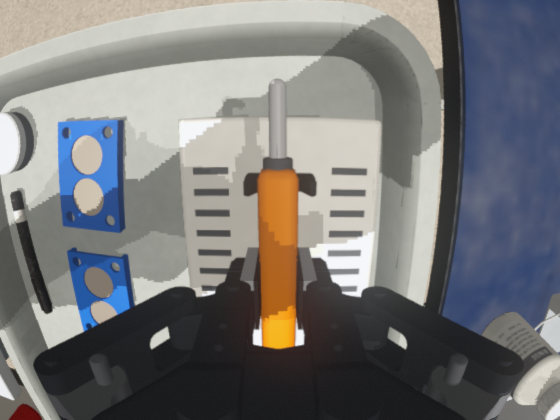

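>>> {"op": "carry_out", "data": {"commands": [{"translation": [0.05,0.25,-0.5],"angular": [0,0,0],"fingers": 1},{"translation": [0,0,-0.7],"angular": [0,0,0],"fingers": 1},{"translation": [0,0,-0.6],"angular": [0,0,0],"fingers": 1},{"translation": [0,0,-0.4],"angular": [0,0,0],"fingers": 1},{"translation": [0,0,0],"angular": [0,0,0],"fingers": 1}]}}

```text
t: 12.52
tool_pos: [0.6086, 0.1724, 0.0919]
orientation: [1.0, -0.013, -0.001, 0.0]
ft_force: [-0.1, 0.1, -0.9]
grip_width: 0.175
```

>>> {"op": "carry_out", "data": {"commands": [{"translation": [0,0,0],"angular": [0,0,0],"fingers": -0.4},{"translation": [0,0,0],"angular": [0,0,0],"fingers": -0.4},{"translation": [0,0,0],"angular": [0,0,0],"fingers": -0.4},{"translation": [0,0,0],"angular": [0,0,0],"fingers": -0.4},{"translation": [0,0,1],"angular": [0,0,0],"fingers": -0.4}]}}

```text
t: 12.93
tool_pos: [0.6083, 0.1722, 0.1021]
orientation: [1.0, -0.013, -0.002, 0.001]
ft_force: [-0.4, -0.3, -0.6]
grip_width: 0.7
```

>>> {"op": "carry_out", "data": {"commands": [{"translation": [0,0,2],"angular": [0,0,0],"fingers": -0.6},{"translation": [0,0,3],"angular": [0,0,0],"fingers": -0.6},{"translation": [0,0,3],"angular": [0,0,0],"fingers": -0.6},{"translation": [-3,0,2],"angular": [0,0,0],"fingers": -0.6},{"translation": [-4,0,0],"angular": [0,0,0],"fingers": -0.6}]}}

```text
t: 13.35
tool_pos: [0.5444, 0.1743, 0.2092]
orientation: [1.0, -0.014, 0.006, -0.002]
ft_force: [-0.4, 1.3, 0.9]
grip_width: 0.802
```

```bash
python3 w.py wd10; python3 geo.py wd10; python3 sv.py s10 side 150 180 310 300 hook_tip hook
```

```text
t 13.35 tcp [0.5444 0.1743 0.2092] yaw -1.65 zax [ 0.0115  0.0048 -0.9999] q [ 0.11  0.31 -0.61  1.75  0.2   1.12 -0.59] ft [-0.4  1.3  0.9] g 0.802
roof 7824 [582.9 173.5] [129.8  60.3] 88.2 z 0.0811 pca mean [577.6 177. ]
roof 5033 [641.3 171.7] [129.7  46.3] 88.3 z 0.081 pca mean [644.6 180. ]
blue 2049 [436.1 201.1] [97.3 65.2] 84.9 z 0.0114 pca mean [440.7 203.5]
blue 817 [427.8  98.3] [64.6 63. ] 85.0 z 0.0113 pca mean [426.6 112.2]
blue 323 [448.8 -18.5] [25.7 44.8] 8.3 z 0.0112 pca mean [449.3 -14.3]
orange 572 [604.4 201.2] [37.1 14.5] 73.7 z 0.1117 pca mean [603.7 203.7]
tongue 156 [607.6  -7.4] [ 3.1 41. ] 87.5 z 0.0302 pca mean [607.4  -7.3]
hook_tip 0.66 [172.2 267.7] [0.6235 0.2356 0.0485]
hook 0.77 [193.9 232.5] [0.6013 0.1807 0.11  ]
hook 0.5 [322.5 295.6] [0.3414 0.1338 0.0148]
```

View pics/s10.png

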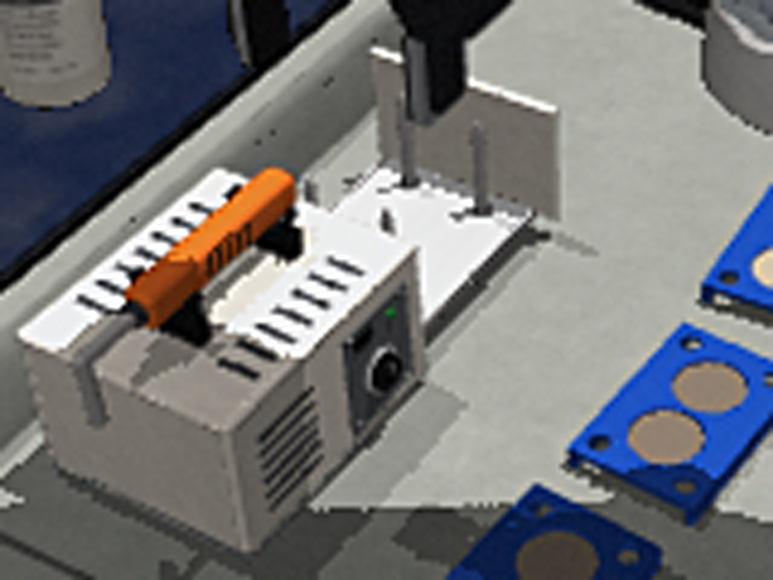

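View pics/wd10.png

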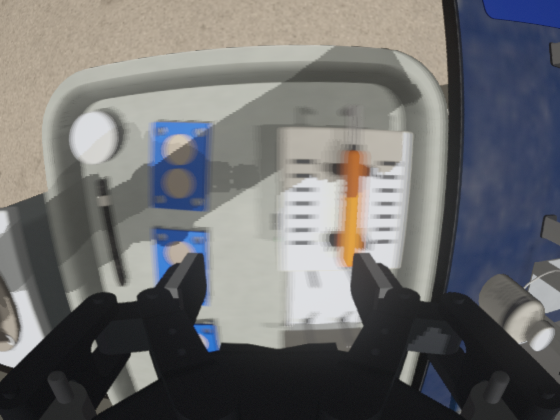

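>>> {"op": "carry_out", "data": {"commands": [{"translation": [1,-2.5,1],"angular": [0,0,0],"fingers": -0.6},{"translation": [1,-3,1],"angular": [0,0,0],"fingers": -0.6},{"translation": [0.5,-3,1],"angular": [0,0,0],"fingers": -0.6},{"translation": [0,0,0],"angular": [0,0,0],"fingers": -0.6},{"translation": [0,0,0],"angular": [0,0,0],"fingers": -0.6}]}}

```text
t: 13.97
tool_pos: [0.5668, 0.085, 0.2341]
orientation: [1.0, -0.016, 0.001, -0.0]
ft_force: [0.3, 0.7, -0.2]
grip_width: 0.801
```

```bash
python3 w.py wd11 plate_a tray_stack; python3 geo.py wd11; python3 - <<'E'
from proj import *
dr=np.array([.6081,.1738]);h=np.radians(88.2);ex=np.array([np.cos(h),np.sin(h)]);ey=np.array([-ex[1],ex[0]])
c=dr-125e-3*ex; print(c)
im=p['color'].copy()
for a in(-38,38):
  for b in(-22,22):
    q=c+a/1e3*ex+b/1e3*ey; print(a,b,px([*q,.073]).round(1),px([*q,.018]).round(1))
k=4;x0,y0=200,130
save(cv2.resize(im[y0:y0+145,x0+50:x0+250],None,fx=k,fy=k,interpolation=cv2.INTER_CUBIC),'posts')
E
```

```text
t 13.9667 tcp [0.5668 0.085  0.2341] yaw -1.83 zax [ 2.2e-03  1.0e-04 -1.0e+00] q [ 0.24  0.3  -0.57  1.71  0.17  1.18 -0.41] ft [ 0.3  0.7 -0.2] g 0.801
plate_a 0.96 [168.6 189.8] [0.4373 0.0822 0.0115]
plate_a 0.95 [173.7  91. ] [0.4517 0.1976 0.0113]
tray_stack 0.73 [311.7 214.6] [0.6047 0.0477 0.0171]
roof 12194 [608.5 172.8] [129.  111.9] 88.3 z 0.0811 pca mean [605.9 171.2]
blue 2607 [443.3 202.7] [95.  64.9] 84.4 z 0.0115 pca mean [444.9 202.3]
blue 2419 [432.   82.7] [94.5 64. ] 84.6 z 0.0114 pca mean [433.2  83.9]
blue 472 [425.1 -19.2] [49.4 43.5] 0.3 z 0.0114 pca mean [418.3 -10.3]
orange 1974 [607.9 174.6] [95.1 15.3] 89.3 z 0.1128 pca mean [607.6 173. ]
tongue 196 [601.  -44.7] [10.6 33.3] 89.8 z 0.029 pca mean [601.4 -44.9]
[0.60417366 0.04886168]
-38 -22 [338.6 268.7] [330.8 249.2]
-38 22 [296.3 269. ] [293.9 249.2]
38 -22 [343.6 196.7] [334.2 186.2]
38 22 [298.2 196.2] [295.3 185.7]
```

View pics/wd11.png

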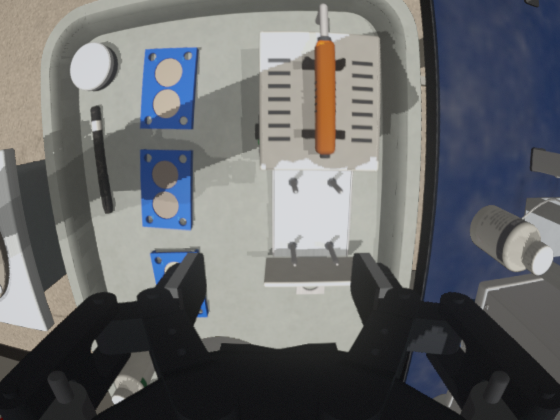

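View pics/posts.png

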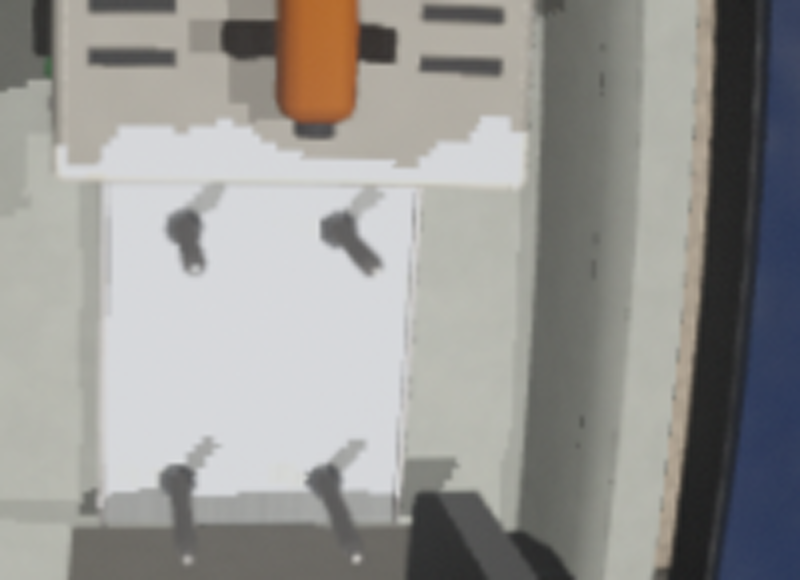

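Post tops in the zoom match the prediction from the dryer fit within 1 px, so the stack point is ≈(0.6045, 0.0482) at 88.2°. Now I'll go to the middle plate, at (0.432, 0.0836) and 84.5°.

>>> {"op": "carry_out", "data": {"commands": [{"translation": [-3.5,0,0],"angular": [0,0,-0.8],"fingers": -0.8},{"translation": [-3.5,0,-2],"angular": [0,0,-0.8],"fingers": -0.8},{"translation": [-3.5,0,-2],"angular": [0,0,-0.8],"fingers": -0.8},{"translation": [-3,-0.1,-2],"angular": [0,0,-0.8],"fingers": -0.8},{"translation": [0,0,-2],"angular": [0,0,-0.5],"fingers": -0.8}]}}

```text
t: 14.58
tool_pos: [0.4228, 0.087, 0.1516]
orientation: [0.999, -0.044, -0.002, 0.002]
ft_force: [0.0, -0.9, 0.4]
grip_width: 0.9
```

>>> {"op": "carry_out", "data": {"commands": [{"translation": [0,0,-2],"angular": [0,0,0],"fingers": -0.8},{"translation": [0,0,-2],"angular": [0,0,0],"fingers": -0.8},{"translation": [0,0,-2],"angular": [0,0,0],"fingers": -0.8},{"translation": [0,0,-1],"angular": [0,0,0],"fingers": -0.8},{"translation": [0,0,0],"angular": [0,0,0],"fingers": -0.8}]}}

```text
t: 15.0
tool_pos: [0.4275, 0.0873, 0.0814]
orientation: [0.999, -0.044, -0.002, 0.0]
ft_force: [-0.5, -0.5, 0.8]
grip_width: 0.9
```

```bash
python3 w.py wd12 plate_a; python3 geo.py wd12
```

```text
t 15.0 tcp [0.4275 0.0873 0.0814] yaw -5.06 zax [-4.7e-03 -2.0e-04 -1.0e+00] q [ 0.22  0.25 -0.58  2.16  0.19  0.78 -0.57] ft [-0.5 -0.5  0.8] g 0.9
plate_a 0.86 [289.1  51.3] [0.4442 0.2014 0.0099]
plate_a 0.73 [284.6 228.9] [0.4313 0.0822 0.0104]
roof 9792 [577.4 170.3] [124.4  55. ] 85.7 z 0.0809 pca mean [573.9 165.6]
blue 7655 [433.   81.9] [96.3 65.7] 84.7 z 0.0112 pca mean [432.3  85.6]
blue 7242 [443.6 197.1] [85.7 65.4] 84.7 z 0.0112 pca mean [442.5 193.1]
blue 1345 [432.7  -8.2] [64.6 22.7] 1.1 z 0.011 pca mean [432.8  -5.9]
tongue 204 [624.9  -7.7] [ 2.4 36. ] 87.7 z 0.0305 pca mean [624.9  -7.8]
```

View pics/wd12.png

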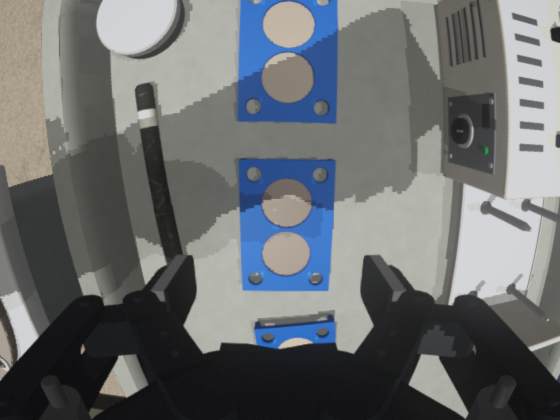

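>>> {"op": "carry_out", "data": {"commands": [{"translation": [0.45,-0.4,-1.5],"angular": [0,0,-0.3],"fingers": -0.8},{"translation": [0,0,-2],"angular": [0,0,0],"fingers": -0.8},{"translation": [0,0,-2],"angular": [0,0,0],"fingers": -0.8},{"translation": [0,0,-1.2],"angular": [0,0,0],"fingers": -0.8},{"translation": [0,0,-0.3],"angular": [0,0,0],"fingers": -0.8}]}}

```text
t: 15.52
tool_pos: [0.4339, 0.0828, 0.0129]
orientation: [0.999, -0.048, -0.0, 0.0]
ft_force: [-0.6, -0.0, 0.2]
grip_width: 0.896
```

>>> {"op": "carry_out", "data": {"commands": [{"translation": [0,0,-0.2],"angular": [0,0,0],"fingers": -0.8},{"translation": [0,0,-0.3],"angular": [0,0,0],"fingers": -0.8},{"translation": [0,0,0],"angular": [0,0,0],"fingers": -0.8},{"translation": [0,0,0],"angular": [0,0,0],"fingers": -0.8},{"translation": [0,0,0],"angular": [0,0,0],"fingers": -0.8}]}}

```text
t: 15.93
tool_pos: [0.4347, 0.0829, 0.009]
orientation: [0.999, -0.048, 0.001, -0.0]
ft_force: [-0.3, -0.5, 0.7]
grip_width: 0.899
```

```bash
python3 w.py wd13; python3 - <<'E'
import numpy as np
P=np.load('wd13.npz')['P']
from h import *
st=get_state();print(st['tool_pos'],st['ft_force'])
t=st['tool_pos']
for s in(-1,1):
    m=(abs(P[...,0]-t[0]-s*.045)<.012)&(abs(P[...,1]-t[1])<.012)
    q=P[m];print(len(q),np.sort(q[:,2])[:10].round(4),np.sort(q[:,2])[-5:].round(4))
E
```

```text
t 15.9333 tcp [0.4347 0.0829 0.009 ] yaw -5.5 zax [ 1.6e-03  1.0e-04 -1.0e+00] q [ 0.16  0.39 -0.51  2.2   0.33  0.62 -0.69] ft [-0.3 -0.5  0.7] g 0.899
[0.43459391 0.08283462 0.00891575] [ 0.9212535  -0.60020998 -0.29809462]
5098 [-0.0028 -0.0025 -0.0022 -0.0022 -0.0022 -0.0021 -0.0021 -0.0021 -0.0021
 -0.002 ] [0.1146 0.1147 0.1148 0.115  0.1151]
8602 [-0.0031 -0.0028 -0.0028 -0.0028 -0.0027 -0.0026 -0.0026 -0.0026 -0.0026
 -0.0025] [0.1147 0.1147 0.1148 0.1148 0.115 ]
```

View pics/wd13.png

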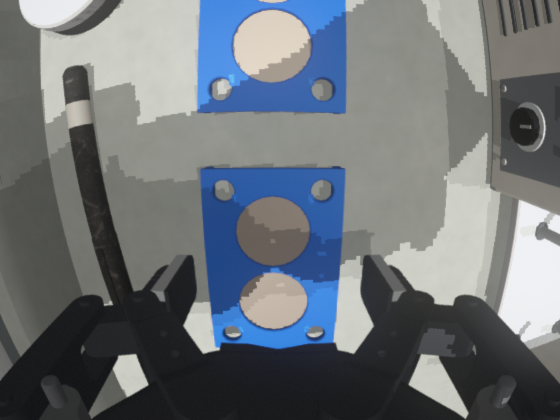

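>>> {"op": "carry_out", "data": {"commands": [{"translation": [-0.15,0,-0.4],"angular": [0,0,0],"fingers": -0.8},{"translation": [0,0,-0.5],"angular": [0,0,0],"fingers": -0.8},{"translation": [0,0,0],"angular": [0,0,0],"fingers": -0.8},{"translation": [0,0,0],"angular": [0,0,0],"fingers": -0.3},{"translation": [0,0,0],"angular": [0,0,0],"fingers": -0.3}], "force": 30}}

```text
t: 16.4
tool_pos: [0.4324, 0.0828, -0.0007]
orientation: [0.999, -0.048, -0.0, 0.0]
ft_force: [-0.3, 0.5, -0.5]
grip_width: 0.738
```

>>> {"op": "carry_out", "data": {"commands": [{"translation": [0,0,0],"angular": [0,0,0],"fingers": -0.3},{"translation": [0,0,0],"angular": [0,0,0],"fingers": -0.3},{"translation": [0,0,0.5],"angular": [0,0,0],"fingers": -0.3},{"translation": [0,0,1],"angular": [0,0,0],"fingers": -0.3},{"translation": [0,0,1],"angular": [0,0,0],"fingers": -0.3}]}}

```text
t: 16.82
tool_pos: [0.4323, 0.0828, 0.0251]
orientation: [0.999, -0.048, -0.0, 0.0]
ft_force: [0.2, 0.4, -1.0]
grip_width: 0.735
```

```bash
python3 w.py wd14; python3 sv.py s14 side 200 200 360 320
```

```text
t 16.8167 tcp [0.4323 0.0828 0.0251] yaw -5.48 zax [-5.e-04  0.e+00 -1.e+00] q [ 0.18  0.36 -0.53  2.2   0.29  0.66 -0.66] ft [ 0.2  0.4 -1. ] g 0.735
```

View pics/wd14.png

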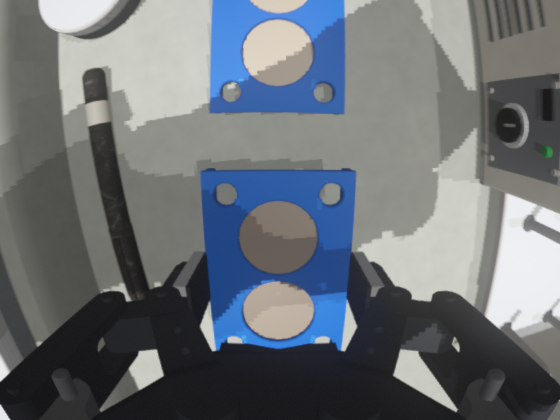

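View pics/s14.png

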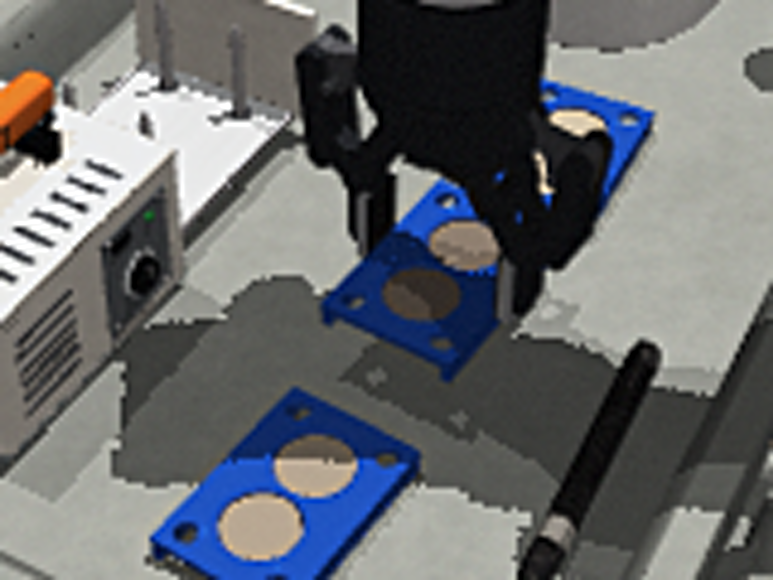

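```bash
cat > held.py <<'E'
from proj import *
# find far holes in the held plate's blue mask; report plate centre in tool offsets
def held(off=.0127,vmin=150):
    c=p['color'];hsv=cv2.cvtColor(c,cv2.COLOR_RGB2HSV)
    z=st['tool_pos'][2]+off
    P=pts(p,st)
    m=((hsv[...,0]>100)&(hsv[...,0]<130)&(hsv[...,1]>120)&(abs(P[...,2]-z)<.008)).astype(np.uint8)
    n,l,s,_=cv2.connectedComponentsWithStats(m); k=1+np.argmax(s[1:,4]); m=(l==k).astype(np.uint8)
    cs,h=cv2.findContours(m,cv2.RETR_CCOMP,cv2.CHAIN_APPROX_NONE)
    out=[]
    for cc,hh in zip(cs,h[0]):
        a=cv2.contourArea(cc)
        if hh[3]>=0 and 120<a<1200:
            M=cv2.moments(cc);u,v=M['m10']/M['m00'],M['m01']/M['m00'];out.append((u,v,a))
    return out,z
if __name__=='__main__':
    o,z=held();print(st['t'],st['tool_pos'].round(4),o)
    W=[at_z(u,v,z) for u,v,a in o]
    Rm=R.from_quat(st['orientation']).as_matrix();yaw=np.degrees(np.arctan2(Rm[1,0],Rm[0,0]))
    for w in W: print(w.round(4), 'tool',(Rm.T@(w-st['tool_pos'])).round(4))
    f=sorted(zip(W,o),key=lambda t:t[1][1])[:2]
    a,b=sorted([t[0] for t in f],key=lambda w:w[0])
    d=b-a; print('sep',np.linalg.norm(d[:2]).round(4),'plate ang-90',np.degrees(np.arctan2(d[1],d[0])).round(2),'tool yaw',yaw.round(2))
    ax=np.array([-d[1],d[0]])/np.linalg.norm(d[:2]); c=(a+b)[:2]/2-.038*ax; print('centre',c.round(4),'minus tcp',(c-st['tool_pos'][:2]).round(4))
E
python3 held.py
```

```text
16.9167 [0.4344 0.0832 0.0264] [(330.33978739559603, 193.52126044039483, 439.0), (225.36413255360623, 193.49746588693955, 427.5)]
[0.4592 0.119  0.0391] tool [ 0.0214 -0.038  -0.0126]
[0.4164 0.1232 0.0391] tool [-0.0216 -0.0381 -0.0128]
sep 0.043 plate ang-90 -5.55 tool yaw -5.51
centre [0.4341 0.0833] minus tcp [-0.0002  0.0001]
```

>>> {"op": "carry_out", "data": {"commands": [{"translation": [0,0,2.5],"angular": [0,0,0],"fingers": -0.3},{"translation": [0,-0.5,3],"angular": [0,0,0.9],"fingers": -0.3},{"translation": [2.5,-1,2],"angular": [0,0,0.9],"fingers": -0.3},{"translation": [3.5,-1,0],"angular": [0,0,0.9],"fingers": -0.3},{"translation": [3.5,-1,0],"angular": [0,0,0.9],"fingers": -0.3}]}}

```text
t: 17.38
tool_pos: [0.5294, 0.0471, 0.1013]
orientation: [1.0, -0.016, 0.002, 0.001]
ft_force: [0.6, 0.9, -0.3]
grip_width: 0.737
```

>>> {"op": "carry_out", "data": {"commands": [{"translation": [3.5,0,0],"angular": [0,0,0],"fingers": -0.3},{"translation": [2.8,0,0],"angular": [0,0,0],"fingers": -0.3},{"translation": [1.4,0,0],"angular": [0,0,0],"fingers": -0.3},{"translation": [0,0,0],"angular": [0,0,0],"fingers": -0.3},{"translation": [0,0,0],"angular": [0,0,0],"fingers": -0.3}]}}

```text
t: 17.8
tool_pos: [0.6041, 0.0478, 0.0987]
orientation: [1.0, -0.017, -0.001, -0.0]
ft_force: [-0.7, 1.2, -0.5]
grip_width: 0.737
```

```bash
python3 w.py wd15; python3 held.py; python3 geo.py wd15
```

```text
t 17.8 tcp [0.6041 0.0478 0.0987] yaw -1.91 zax [-1.6e-03  3.0e-04 -1.0e+00] q [ 0.25  0.49 -0.52  1.77  0.29  0.96 -0.42] ft [-0.7  1.2 -0.5] g 0.737
17.85 [0.6032 0.0479 0.0987] [(330.2343304843305, 193.43910256410257, 468.0), (225.64887436456064, 193.7661583151779, 459.0)]
[0.6258 0.0853 0.1114] tool [ 0.0213 -0.0381 -0.0128]
[0.583  0.0865 0.1114] tool [-0.0215 -0.0379 -0.0127]
sep 0.0428 plate ang-90 -1.64 tool yaw -1.87
centre [0.6033 0.0479] minus tcp [0.0001 0.    ]
roof 24174 [607.7 145.4] [ 75.2 112.4] 88.2 z 0.0812 pca mean [606.7 141.1]
blue 15714 [604.8  13.2] [171.1  92.5] 79.0 z 0.1105 pca mean [604.4  58.8]
blue 3482 [443.2 198.4] [88.5 65.4] 83.9 z 0.0115 pca mean [444.1 191.5]
blue 1317 [477.4   4.2] [177.1  53.3] 22.7 z 0.0113 pca mean [431.9 -10.4]
orange 1766 [608.  145.9] [40.5 15. ] 89.5 z 0.1126 pca mean [607.8 137.6]
```

View pics/wd15.png

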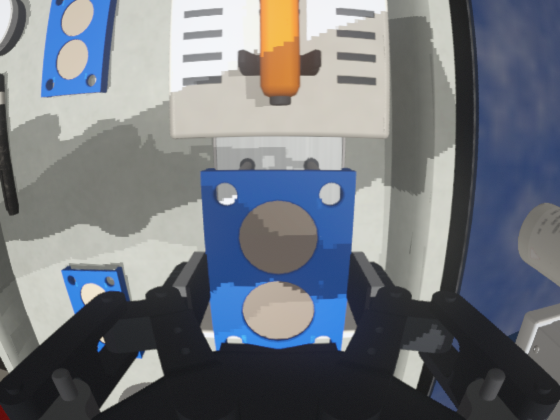

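```bash
python3 - <<'E'
from proj import *
c=np.array([.6045,.0482]);h=np.radians(88.2);ex=np.array([np.cos(h),np.sin(h)]);ey=np.array([-ex[1],ex[0]])
for b in(22,-22):
    q=c+.038*ex+b/1e3*ey; print('base pred',px([*q,.018]).round(1),'top',px([*q,.073]).round(1))
dr=c+.125*ex
for b in (-56,56): q=dr-.065*ex+b/1e3*ey; print('front edge',px([*q,.082]).round(1))
print(st['tool_pos'])
k=5;save(cv2.resize(p['color'][100:215,190:370],None,fx=4.2,fy=4.2,interpolation=cv2.INTER_CUBIC),'b15')
E
```

```text
base pred [249.  164.8] top [239.4 177.5]
base pred [312.8 164.8] top [323.3 177.6]
front edge [392.5 138.7]
front edge [170.  138.5]
[0.60290502 0.04782762 0.09882983]
```

View pics/b15.png

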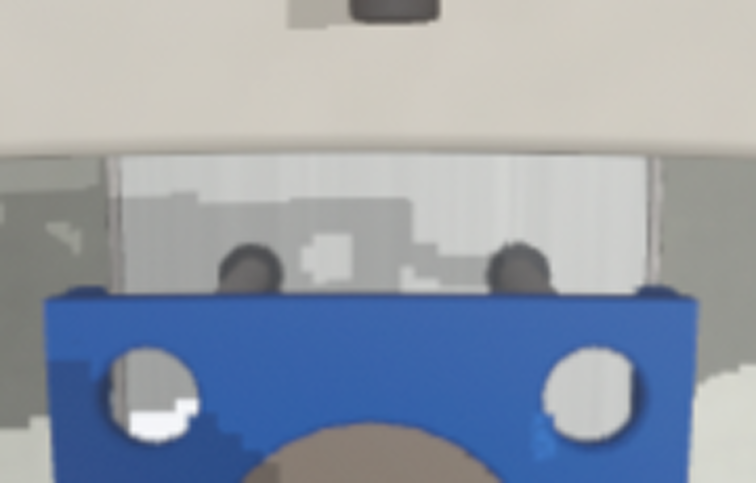

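>>> {"op": "carry_out", "data": {"commands": [{"translation": [0.2,0,0],"angular": [0,0,0],"fingers": -0.3},{"translation": [0,0,-0.8],"angular": [0,0,0],"fingers": -0.3},{"translation": [0,0,-0.8],"angular": [0,0,0],"fingers": -0.3},{"translation": [0,0,-0.4],"angular": [0,0,0],"fingers": -0.3},{"translation": [0,0,0],"angular": [0,0,0],"fingers": -0.3}]}}

```text
t: 18.37
tool_pos: [0.605, 0.0475, 0.0775]
orientation: [1.0, -0.016, -0.002, 0.0]
ft_force: [0.6, -0.9, -0.9]
grip_width: 0.735
```

```bash
python3 held.py; python3 - <<'E'
from proj import *
c=np.array([.6045,.0482]);h=np.radians(88.2);ex=np.array([np.cos(h),np.sin(h)]);ey=np.array([-ex[1],ex[0]])
for b in(22,-22):
    q=c+.038*ex+b/1e3*ey; print('base pred',px([*q,.018]).round(1),'top',px([*q,.073]).round(1))
print(st['tool_pos'])
save(cv2.resize(p['color'][100:370,190:370],None,fx=2.2,fy=2.2,interpolation=cv2.INTER_CUBIC),'b16')
E
```

```text
18.3667 [0.605  0.0475 0.0775] [(330.267462902642, 193.52298226565327, 460.5), (225.47384155455904, 193.55866965620328, 446.0)]
[0.6276 0.0848 0.0902] tool [ 0.0213 -0.0381 -0.0128]
[0.5848 0.0862 0.0902] tool [-0.0216 -0.038  -0.0127]
sep 0.0429 plate ang-90 -1.81 tool yaw -1.89
centre [0.605  0.0475] minus tcp [-0.0001  0.0001]
base pred [241.6 168.7] top [228.2 184.5]
base pred [311.8 168.6] top [323.3 184.4]
[0.60561569 0.04762865 0.07822494]
```

View pics/b16.png

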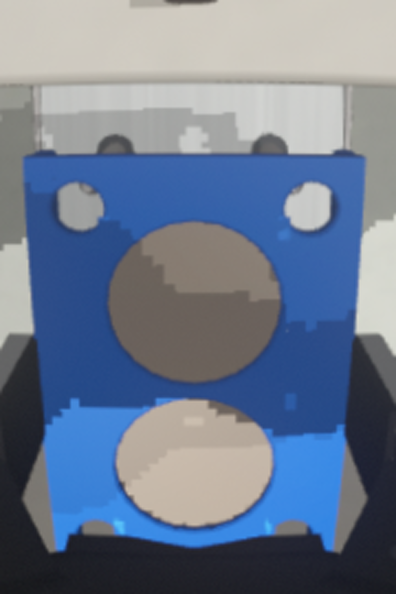

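```bash
python3 - <<'E'
from proj import *
im=p['color'][155:215,200:355];save(cv2.resize(im,None,fx=5,fy=5,interpolation=cv2.INTER_CUBIC),'b17')
print(st['tool_pos'])
E
```

```text
[0.60617295 0.04775259 0.07879055]
```

View pics/b17.png

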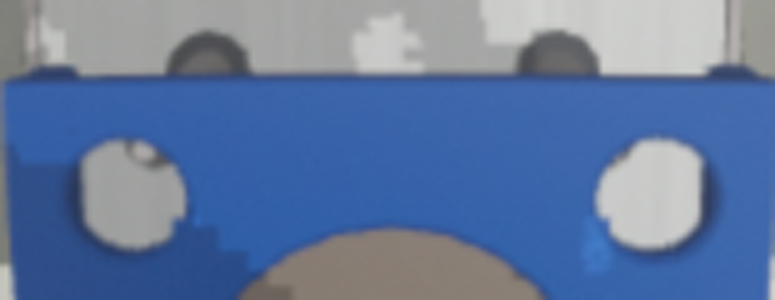

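>>> {"op": "carry_out", "data": {"commands": [{"translation": [0,0,-0.6],"angular": [0,0,0],"fingers": -0.3},{"translation": [0,0,-0.8],"angular": [0,0,0],"fingers": -0.3},{"translation": [0,0,-1],"angular": [0,0,0],"fingers": -0.3},{"translation": [0,0,-1],"angular": [0,0,0],"fingers": -0.3},{"translation": [0,0,-0.8],"angular": [0,0,0],"fingers": -0.3}]}}

```text
t: 18.93
tool_pos: [0.6058, 0.0476, 0.0356]
orientation: [1.0, -0.016, -0.001, 0.0]
ft_force: [0.1, -0.6, -1.4]
grip_width: 0.735
```

>>> {"op": "carry_out", "data": {"commands": [{"translation": [0,0,-0.6],"angular": [0,0,0],"fingers": -0.3},{"translation": [0,0,-0.5],"angular": [0,0,0],"fingers": -0.3},{"translation": [0,0,-0.3],"angular": [0,0,0],"fingers": -0.3},{"translation": [0,0,0],"angular": [0,0,0],"fingers": -0.3},{"translation": [0,0,0],"angular": [0,0,0],"fingers": -0.3}]}}

```text
t: 19.35
tool_pos: [0.6067, 0.0479, 0.0234]
orientation: [1.0, -0.017, 0.0, -0.0]
ft_force: [0.5, 0.2, -0.1]
grip_width: 0.737
```

Force stays near zero, so the plate is on the posts with no jam. Lowering the last 4 mm, then releasing.

>>> {"op": "carry_out", "data": {"commands": [{"translation": [0,0,-0.3],"angular": [0,0,0],"fingers": -0.3},{"translation": [0,0,0],"angular": [0,0,0],"fingers": -0.3},{"translation": [0,0,0],"angular": [0,0,0],"fingers": -0.75},{"translation": [0,0,0],"angular": [0,0,0],"fingers": -0.75},{"translation": [0,0,0],"angular": [0,0,0],"fingers": -0.75}]}}

```text
t: 19.77
tool_pos: [0.607, 0.0478, 0.0207]
orientation: [1.0, -0.017, 0.001, -0.0]
ft_force: [0.0, -0.4, 0.1]
grip_width: 0.875
```

>>> {"op": "carry_out", "data": {"commands": [{"translation": [0,0,1.5],"angular": [0,0,0],"fingers": -0.75},{"translation": [0,0,3],"angular": [0,0,0],"fingers": -0.75},{"translation": [0,0,3],"angular": [0,0,0],"fingers": -0.75},{"translation": [0,0,3],"angular": [0,0,0],"fingers": -0.75},{"translation": [0,1,2],"angular": [0,0,0],"fingers": -0.75}]}}

```text
t: 20.18
tool_pos: [0.6082, 0.0555, 0.1485]
orientation: [1.0, -0.018, 0.002, 0.001]
ft_force: [0.5, -0.6, -0.9]
grip_width: 0.874
```

```bash
python3 w.py wd18 ; python3 geo.py wd18; python3 sv.py s18 side 130 160 350 320
```

```text
t 20.1833 tcp [0.6082 0.0555 0.1485] yaw -2.09 zax [ 0.0041 -0.0016 -1.    ] q [ 0.25  0.44 -0.54  1.72  0.26  1.05 -0.41] ft [ 0.5 -0.6 -0.9] g 0.874
roof 20031 [608.4 158.6] [101.5 112.8] 87.9 z 0.0813 pca mean [608. 155.]
roof 259 [583.5  -8.8] [ 5.3 67.5] 87.8 z 0.0784 pca mean [583.4  -9. ]
blue 4823 [606.2  47.4] [95.4 63.4] 88.2 z 0.0292 pca mean [606.7  49.3]
blue 3179 [439.1 206.4] [99.  74.6] 84.1 z 0.0115 pca mean [445.3 202.1]
blue 1320 [427.5 -25.3] [75.1 56.2] 2.4 z 0.0114 pca mean [433.2 -16.5]
orange 1724 [608.4 160.9] [67.2 15.4] 88.7 z 0.1128 pca mean [608.5 147. ]
tongue 7822 [606.1  46.9] [96.6 64. ] 88.2 z 0.0288 pca mean [606.3  49.1]
tongue 254 [602.4  -6.8] [ 1.7 43. ] 88.4 z 0.0303 pca mean [602.   -6.7]
tongue 215 [601.3 -46.3] [ 7.2 33.1] 88.3 z 0.0292 pca mean [601.2 -46.2]
```

View pics/wd18.png

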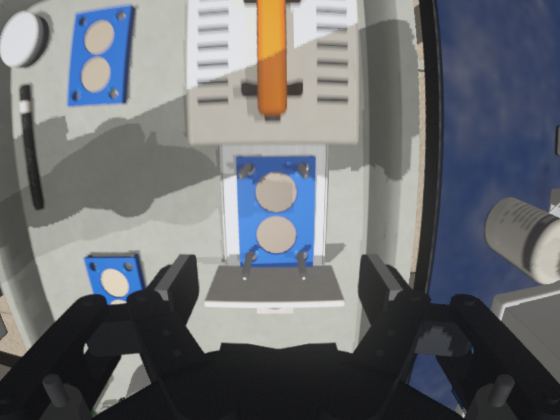

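View pics/s18.png

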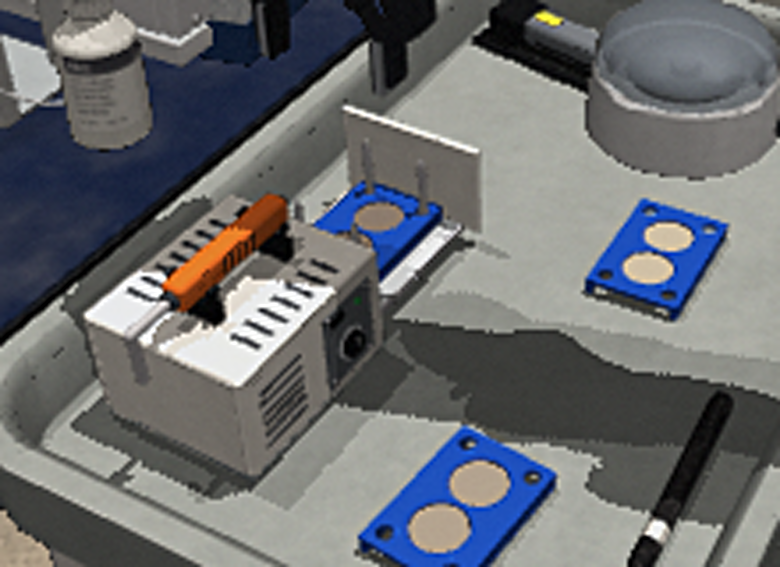

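>>> {"op": "carry_out", "data": {"commands": [{"translation": [-3,1.5,1],"angular": [0,0,-0.8],"fingers": -0.8},{"translation": [-3,2.5,0],"angular": [0,0,-0.8],"fingers": -0.8},{"translation": [-3,2.5,0],"angular": [0,0,-0.8],"fingers": -0.8},{"translation": [-3,2.5,0],"angular": [0,0,-0.8],"fingers": -0.8},{"translation": [-3,2.5,0],"angular": [0,0,-0.7],"fingers": -0.8}]}}

```text
t: 20.7
tool_pos: [0.4546, 0.1732, 0.1547]
orientation: [0.999, -0.051, -0.0, 0.0]
ft_force: [1.0, 0.5, 0.8]
grip_width: 0.899
```

>>> {"op": "carry_out", "data": {"commands": [{"translation": [-1.3,2.5,-2],"angular": [0,0,0],"fingers": -0.8},{"translation": [0,0.8,-2.5],"angular": [0,0,0],"fingers": -0.8},{"translation": [0,0,-2.5],"angular": [0,0,0],"fingers": -0.8},{"translation": [0,0,-1],"angular": [0,0,0],"fingers": -0.8},{"translation": [0,0,0],"angular": [0,0,0],"fingers": -0.8}]}}

```text
t: 21.12
tool_pos: [0.4413, 0.2043, 0.0727]
orientation: [0.999, -0.05, -0.003, 0.001]
ft_force: [0.3, -0.4, 0.1]
grip_width: 0.898
```

```bash
python3 w.py wd19 ; python3 geo.py wd19
```

```text
t 21.1167 tcp [0.4413 0.2043 0.0727] yaw -5.78 zax [-0.0057 -0.0025 -1.    ] q [ 0.    0.36 -0.61  2.06  0.28  0.81 -0.88] ft [ 0.3 -0.4  0.1] g 0.898
roof 8963 [585.8 173.2] [ 64.7 141.7] 13.2 z 0.0809 pca mean [580.9 194.5]
blue 8369 [444.5 202.2] [96.3 65.8] 84.2 z 0.0112 pca mean [443.9 205.8]
blue 544 [546.4  85.5] [ 21.2 227.5] 29.5 z 0.0287 pca mean [579.3  33.4]
orange 448 [600.  142.6] [ 4.7 34.2] 3.5 z 0.1052 pca mean [600.1 141.7]
tongue 535 [584.9  19.4] [19.5 73.8] 29.4 z 0.0288 pca mean [586.5  22.2]
```

View pics/wd19.png

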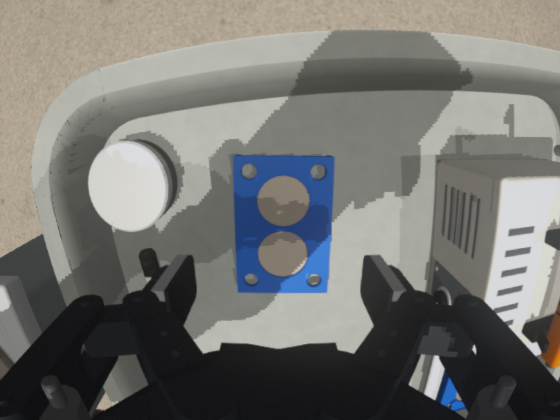

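>>> {"op": "carry_out", "data": {"commands": [{"translation": [0.28,-0.15,-1.5],"angular": [0,0,0],"fingers": -0.8},{"translation": [0,0,-2],"angular": [0,0,0],"fingers": -0.8},{"translation": [0,0,-2],"angular": [0,0,0],"fingers": -0.8},{"translation": [0,0,-0.8],"angular": [0,0,0],"fingers": -0.8},{"translation": [0,0,0],"angular": [0,0,0],"fingers": -0.8}]}}

```text
t: 21.58
tool_pos: [0.4461, 0.2034, 0.0117]
orientation: [0.999, -0.051, -0.001, 0.001]
ft_force: [0.4, -0.3, 0.1]
grip_width: 0.905
```

```bash
python3 w.py wd20 ; python3 geo.py wd20|grep blue
```

```text
t 21.5833 tcp [0.4461 0.2034 0.0117] yaw -5.85 zax [-0.0016 -0.001  -1.    ] q [-0.05  0.46 -0.56  2.09  0.38  0.69 -0.96] ft [ 0.4 -0.3  0.1] g 0.905
blue 15108 [442.7 197.7] [105.8  64.7] 83.8 z 0.0112 pca mean [444.3 208.8]
```

View pics/wd20.png

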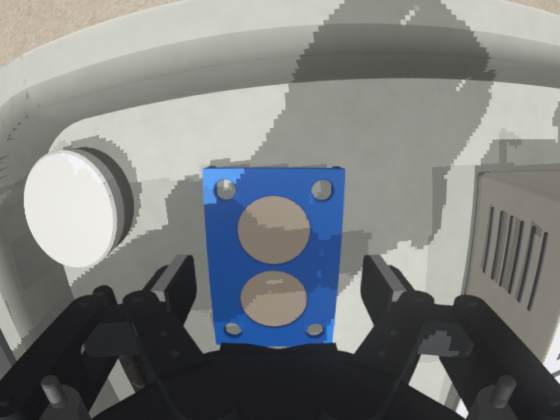

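>>> {"op": "carry_out", "data": {"commands": [{"translation": [-0.12,0,-0.6],"angular": [0,0,0],"fingers": -0.8},{"translation": [0,0,-0.6],"angular": [0,0,0],"fingers": -0.8},{"translation": [0,0,0],"angular": [0,0,0],"fingers": -0.8},{"translation": [0,0,0],"angular": [0,0,0],"fingers": -0.3},{"translation": [0,0,0],"angular": [0,0,0],"fingers": -0.3}]}}

```text
t: 22.05
tool_pos: [0.4453, 0.2044, 0.0008]
orientation: [0.999, -0.051, 0.0, 0.0]
ft_force: [-0.2, 0.1, 1.2]
grip_width: 0.735
```

>>> {"op": "carry_out", "data": {"commands": [{"translation": [0,0,0],"angular": [0,0,0],"fingers": -0.3},{"translation": [0,0,0],"angular": [0,0,0],"fingers": -0.3},{"translation": [0,0,0.5],"angular": [0,0,0],"fingers": -0.3},{"translation": [0,0,2],"angular": [0,0,0],"fingers": -0.3},{"translation": [0,0,2],"angular": [0,0,0],"fingers": -0.3}]}}

```text
t: 22.47
tool_pos: [0.4441, 0.2039, 0.0452]
orientation: [0.999, -0.05, -0.001, 0.0]
ft_force: [0.2, 0.3, -0.4]
grip_width: 0.736
```

```bash
python3 held.py; python3 sv.py s20 side 200 200 360 320
```

```text
22.4667 [0.4441 0.2039 0.0452] [(329.89058225869474, 196.37475576397028, 426.5), (226.33725952100508, 196.04907734589713, 424.5)]
[0.4689 0.2384 0.0579] tool [ 0.0212 -0.0369 -0.0128]
[0.4267 0.2428 0.0579] tool [-0.0213 -0.037  -0.0127]
sep 0.0424 plate ang-90 -5.9 tool yaw -5.77
centre [0.4439 0.2028] minus tcp [-0.0002 -0.001 ]
```

View pics/s20.png

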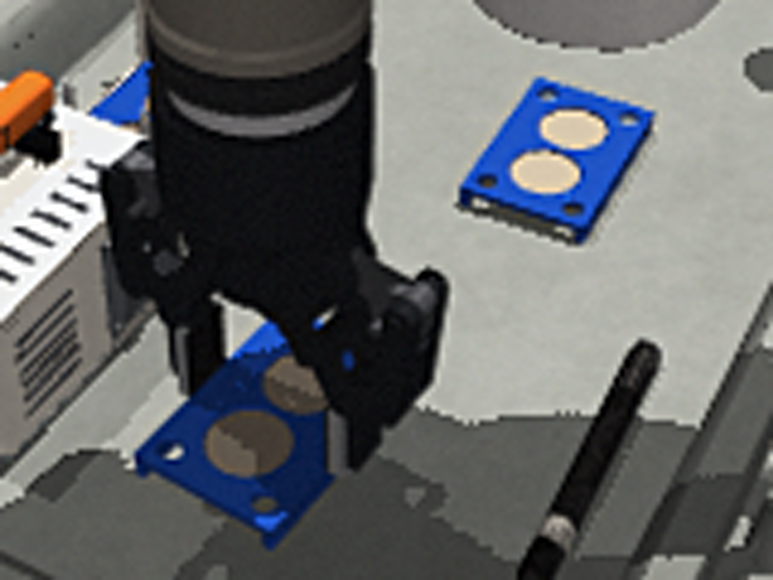

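>>> {"op": "carry_out", "data": {"commands": [{"translation": [0,-1.5,3],"angular": [0,0,0.8],"fingers": -0.3},{"translation": [0,-2.5,3],"angular": [0,0,0.8],"fingers": -0.3},{"translation": [0,-3,2],"angular": [0,0,0.8],"fingers": -0.3},{"translation": [1.5,-3.5,0],"angular": [0,0,0.8],"fingers": -0.3},{"translation": [2.5,-3,0],"angular": [0,0,0.8],"fingers": -0.3}]}}

```text
t: 22.98
tool_pos: [0.4839, 0.0672, 0.1261]
orientation: [1.0, -0.015, 0.0, 0.001]
ft_force: [0.2, -0.0, -1.6]
grip_width: 0.733
```

>>> {"op": "carry_out", "data": {"commands": [{"translation": [3,-2,0],"angular": [0,0,0],"fingers": -0.3},{"translation": [3.5,0,-1],"angular": [0,0,0],"fingers": -0.3},{"translation": [3.5,0,-1],"angular": [0,0,0],"fingers": -0.3},{"translation": [2.1,0,-1],"angular": [0,0,0],"fingers": -0.3},{"translation": [0,0,0],"angular": [0,0,0],"fingers": -0.3}]}}

```text
t: 23.4
tool_pos: [0.609, 0.0484, 0.0923]
orientation: [1.0, -0.017, -0.0, -0.001]
ft_force: [-0.0, -0.9, -0.9]
grip_width: 0.732
```

>>> {"op": "carry_out", "data": {"commands": [{"translation": [0,0,0],"angular": [0,0,0],"fingers": -0.3},{"translation": [0,0,0],"angular": [0,0,0],"fingers": -0.3},{"translation": [0,0,0],"angular": [0,0,0],"fingers": -0.3},{"translation": [0,0,0],"angular": [0,0,0],"fingers": -0.3},{"translation": [0,0,0],"angular": [0,0,0],"fingers": -0.3}]}}

```text
t: 23.82
tool_pos: [0.6057, 0.0493, 0.0959]
orientation: [1.0, -0.015, 0.0, 0.0]
ft_force: [-0.3, 0.5, -0.6]
grip_width: 0.737
```

```bash
cat > chk.py <<'E'
from proj import *
import sys
c=np.array([.6051,.0480]);h=np.radians(88.2);ex=np.array([np.cos(h),np.sin(h)]);ey=np.array([-ex[1],ex[0]])
for b in(22,-22):
    q=c+.038*ex+b/1e3*ey; print('base pred',px([*q,.018]).round(1),'top',px([*q,.073]).round(1))
print(st['t'],st['tool_pos'].round(4),st['ft_force'].round(1))
im=p['color'][100:220,190:370];save(cv2.resize(im,None,fx=4.2,fy=4.2,interpolation=cv2.INTER_CUBIC),sys.argv[1])
E
python3 held.py; python3 chk.py b20
```

```text
23.8167 [0.6057 0.0493 0.0959] [(329.98661944116486, 196.07083825265644, 423.5), (226.17088122605364, 196.04521072796933, 435.0)]
[0.628  0.0857 0.1086] tool [ 0.0212 -0.037  -0.0127]
[0.5855 0.087  0.1086] tool [-0.0213 -0.037  -0.0127]
sep 0.0426 plate ang-90 -1.77 tool yaw -1.77
centre [0.6056 0.0483] minus tcp [-0.0001 -0.001 ]
base pred [245.1 167.8] top [234.4 181.8]
base pred [309.6 167.9] top [319.6 181.8]
23.8667 [0.6058 0.0493 0.0959] [-0.5 -0.4 -1.5]
```

View pics/b20.png

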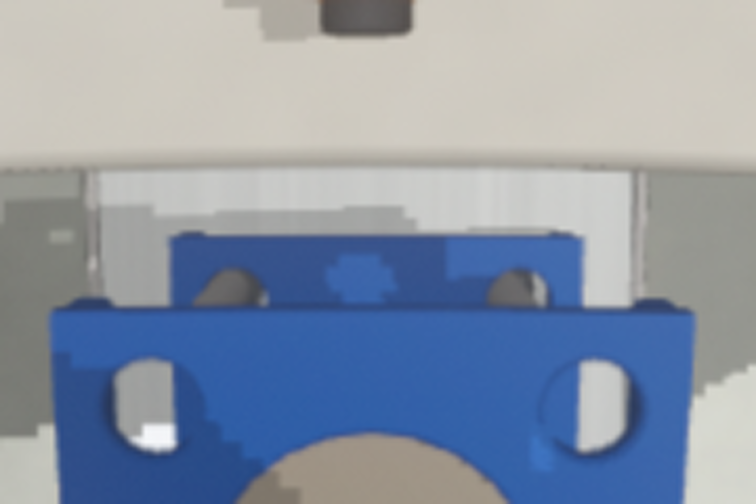

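>>> {"op": "carry_out", "data": {"commands": [{"translation": [0,0,-1],"angular": [0,0,0],"fingers": -0.3},{"translation": [0,0,-1],"angular": [0,0,0],"fingers": -0.3},{"translation": [0,0,-0.5],"angular": [0,0,0],"fingers": -0.3},{"translation": [0,0,-0.5],"angular": [0,0,0],"fingers": -0.3},{"translation": [0,0,-0.5],"angular": [0,0,0],"fingers": -0.3}]}}

```text
t: 24.33
tool_pos: [0.6058, 0.0493, 0.0593]
orientation: [1.0, -0.016, -0.0, -0.0]
ft_force: [0.5, -0.3, -0.8]
grip_width: 0.737
```

>>> {"op": "carry_out", "data": {"commands": [{"translation": [0,0,-1],"angular": [0,0,0],"fingers": -0.3},{"translation": [0,0,-1],"angular": [0,0,0],"fingers": -0.3},{"translation": [0,0,-0.5],"angular": [0,0,0],"fingers": -0.3},{"translation": [0,0,0],"angular": [0,0,0],"fingers": -0.3},{"translation": [0,0,0],"angular": [0,0,0],"fingers": -0.3}]}}

```text
t: 24.75
tool_pos: [0.6059, 0.0493, 0.0348]
orientation: [1.0, -0.016, -0.0, -0.0]
ft_force: [0.6, -0.2, -1.5]
grip_width: 0.73
```

>>> {"op": "carry_out", "data": {"commands": [{"translation": [0,0,-0.25],"angular": [0,0,0],"fingers": -0.3},{"translation": [0,0,0],"angular": [0,0,0],"fingers": -0.3},{"translation": [0,0,0],"angular": [0,0,0],"fingers": -0.75},{"translation": [0,0,0],"angular": [0,0,0],"fingers": -0.75},{"translation": [0,0,0],"angular": [0,0,0],"fingers": -0.75}]}}

```text
t: 25.17
tool_pos: [0.6066, 0.0494, 0.0334]
orientation: [1.0, -0.016, 0.001, -0.0]
ft_force: [0.8, -0.2, -0.1]
grip_width: 0.875
```

>>> {"op": "carry_out", "data": {"commands": [{"translation": [0,0,1.5],"angular": [0,0,0],"fingers": -0.75},{"translation": [0,0,3],"angular": [0,0,0],"fingers": -0.75},{"translation": [0,0,3],"angular": [0,0,0],"fingers": -0.75},{"translation": [0,0,2],"angular": [0,0,0],"fingers": -0.75},{"translation": [0,1,1],"angular": [0,0,0],"fingers": -0.75}]}}

```text
t: 25.58
tool_pos: [0.6084, 0.0573, 0.1413]
orientation: [1.0, -0.017, 0.003, 0.001]
ft_force: [1.0, -0.5, -0.6]
grip_width: 0.871
```

```bash
python3 w.py wd21 ; python3 geo.py wd21|grep -E "blue|tong"; python3 sv.py t21 top 150 130 330 290; python3 geo.py t21|grep blue
```

```text
t 25.5833 tcp [0.6084 0.0573 0.1413] yaw -2.0 zax [ 0.0056 -0.0015 -1.    ] q [ 0.26  0.45 -0.55  1.72  0.27  1.04 -0.43] ft [ 1.  -0.5 -0.6] g 0.871
blue 5567 [605.6  47.8] [95.2 63.3] 88.2 z 0.0412 pca mean [606.3  50.9]
blue 1233 [428.1 -22.8] [74.6 50.9] 1.7 z 0.0114 pca mean [434.2 -13.6]
tongue 182 [602.2  -7. ] [ 2.  43.2] 87.2 z 0.0318 pca mean [602.2  -7. ]
```

View pics/wd21.png

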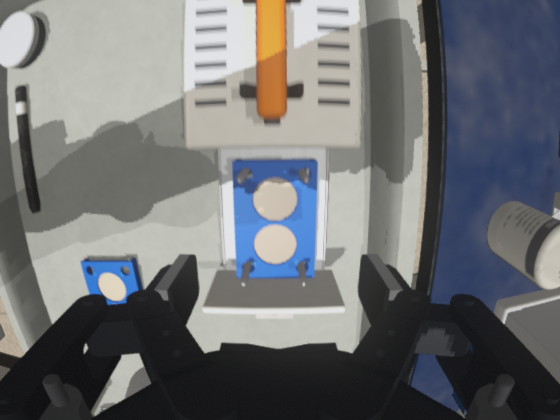

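>>> {"op": "carry_out", "data": {"commands": [{"translation": [-3.5,-1,0.5],"angular": [0,0,0.7],"fingers": -0.8},{"translation": [-3.5,-2,0],"angular": [0,0,0.7],"fingers": -0.8},{"translation": [-3.5,-2,0],"angular": [0,0,0.7],"fingers": -0.8},{"translation": [-3.5,-2,0],"angular": [0,0,0.7],"fingers": -0.8},{"translation": [-3.2,-2,-1],"angular": [0,0,0.7],"fingers": -0.8}]}}

```text
t: 26.1
tool_pos: [0.432, -0.0311, 0.1322]
orientation: [1.0, 0.016, -0.0, 0.0]
ft_force: [1.0, -0.6, 0.3]
grip_width: 0.9
```

>>> {"op": "carry_out", "data": {"commands": [{"translation": [0,-1.2,-1.5],"angular": [0,0,0],"fingers": -0.8},{"translation": [0,0,-2.5],"angular": [0,0,0],"fingers": -0.8},{"translation": [0,0,-2],"angular": [0,0,0],"fingers": -0.8},{"translation": [0,0,0],"angular": [0,0,0],"fingers": -0.8},{"translation": [0,0,0],"angular": [0,0,0],"fingers": -0.8}]}}

```text
t: 26.52
tool_pos: [0.4323, -0.0422, 0.0713]
orientation: [1.0, 0.015, -0.002, -0.001]
ft_force: [0.9, -0.6, 0.8]
grip_width: 0.899
```

```bash
python3 w.py wd22 ; python3 geo.py wd22|grep blue
```

```text
t 26.5167 tcp [ 0.4323 -0.0422  0.0713] yaw 1.76 zax [-0.0045  0.0012 -1.    ] q [ 0.5   0.26 -0.56  2.18  0.2   0.76 -0.16] ft [ 0.9 -0.6  0.8] g 0.899
blue 8240 [433.9 -47.3] [65.3 99.1] 1.3 z 0.0112 pca mean [432.9 -42.4]
blue 4699 [610.5  52.3] [105.8  75.7] 88.2 z 0.0407 pca mean [591.8  48.1]
```

View pics/wd22.png

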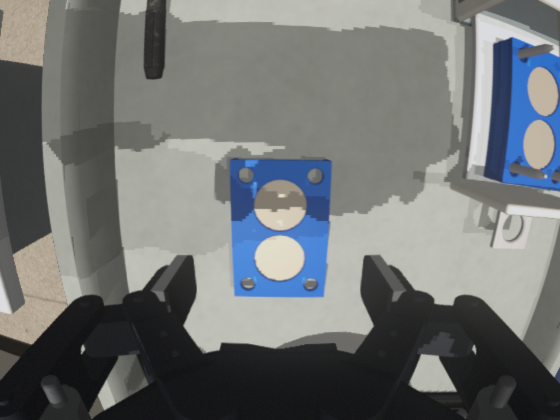

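>>> {"op": "carry_out", "data": {"commands": [{"translation": [0.05,-0.3,-1.5],"angular": [0,0,0],"fingers": -0.8},{"translation": [0,0,-2],"angular": [0,0,0],"fingers": -0.8},{"translation": [0,0,-2],"angular": [0,0,0],"fingers": -0.8},{"translation": [0,0,-0.6],"angular": [0,0,0],"fingers": -0.8},{"translation": [0,0,0],"angular": [0,0,0],"fingers": -0.8}]}}

```text
t: 26.98
tool_pos: [0.4342, -0.0453, 0.0114]
orientation: [1.0, 0.015, -0.001, -0.0]
ft_force: [0.2, -0.4, 0.3]
grip_width: 0.896
```

```bash
python3 w.py wd23 ; python3 geo.py wd23|grep blue
```

```text
t 26.9833 tcp [ 0.4342 -0.0453  0.0114] yaw 1.75 zax [-1.7e-03  4.0e-04 -1.0e+00] q [ 0.44  0.38 -0.5   2.21  0.31  0.62 -0.25] ft [ 0.2 -0.4  0.3] g 0.896
blue 15081 [434.2 -51.1] [ 66.3 106.8] 1.3 z 0.0112 pca mean [432.6 -39.5]
blue 545 [575.1  74.4] [42.3  4.1] 87.6 z 0.0223 pca mean [575.4  78.4]
blue 416 [573.6  27.6] [45.4  3.7] 87.9 z 0.0286 pca mean [573.4  21. ]
```

View pics/wd23.png

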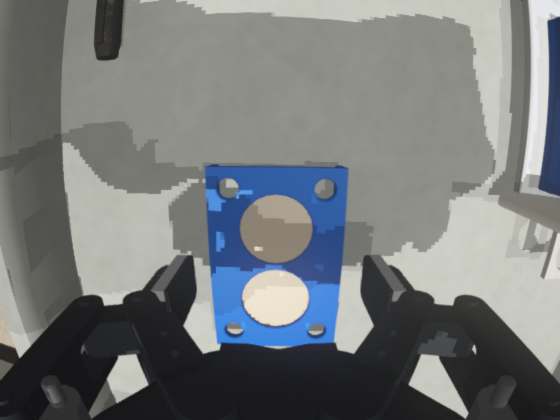

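>>> {"op": "carry_out", "data": {"commands": [{"translation": [-0.08,0,-0.6],"angular": [0,0,0],"fingers": -0.8},{"translation": [0,0,-0.6],"angular": [0,0,0],"fingers": -0.8},{"translation": [0,0,0],"angular": [0,0,0],"fingers": -0.8},{"translation": [0,0,0],"angular": [0,0,0],"fingers": -0.3},{"translation": [0,0,0],"angular": [0,0,0],"fingers": -0.3}]}}

```text
t: 27.45
tool_pos: [0.434, -0.0457, 0.0003]
orientation: [1.0, 0.015, 0.0, 0.0]
ft_force: [-0.3, 0.5, 0.6]
grip_width: 0.735
```

>>> {"op": "carry_out", "data": {"commands": [{"translation": [0,0,0],"angular": [0,0,0],"fingers": -0.3},{"translation": [0,0,0],"angular": [0,0,0],"fingers": -0.3},{"translation": [0,0,0.5],"angular": [0,0,0],"fingers": -0.3},{"translation": [0,0,2],"angular": [0,0,0],"fingers": -0.3},{"translation": [0,0,2],"angular": [0,0,0],"fingers": -0.3}]}}

```text
t: 27.87
tool_pos: [0.4328, -0.0455, 0.0448]
orientation: [1.0, 0.015, -0.001, -0.0]
ft_force: [0.0, -0.1, -1.3]
grip_width: 0.735
```

```bash
python3 held.py; python3 sv.py s23 side 200 180 380 310
```

```text
27.8667 [ 0.4328 -0.0455  0.0448] [(330.40727969348654, 192.30842911877392, 435.0), (226.1183908045977, 191.76091954022988, 435.0)]
[ 0.453  -0.0063  0.0575] tool [ 0.0213 -0.0386 -0.0127]
[ 0.4104 -0.0074  0.0575] tool [-0.0213 -0.0388 -0.0126]
sep 0.0426 plate ang-90 1.47 tool yaw 1.73
centre [ 0.4327 -0.0448] minus tcp [-0.0001  0.0007]
```

View pics/s23.png

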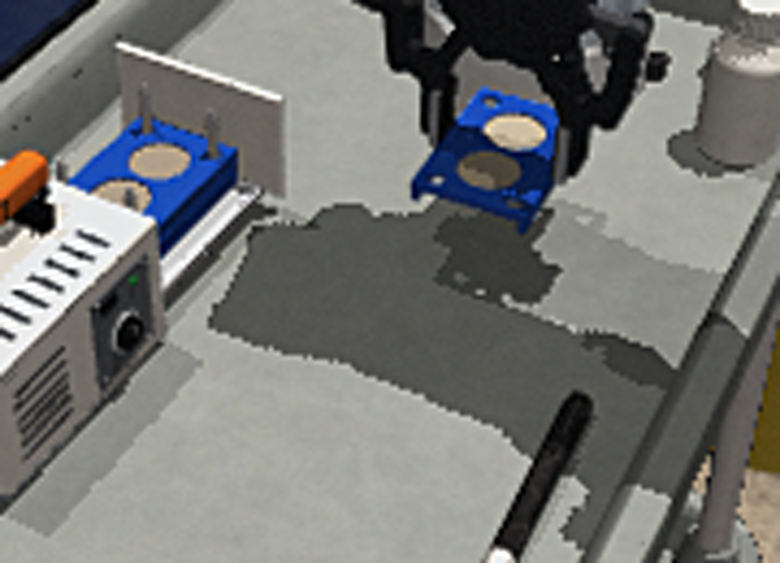

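>>> {"op": "carry_out", "data": {"commands": [{"translation": [0,1,3],"angular": [0,0,-0.7],"fingers": -0.3},{"translation": [1,2,3],"angular": [0,0,-0.7],"fingers": -0.3},{"translation": [2,2.5,1.5],"angular": [0,0,-0.7],"fingers": -0.3},{"translation": [3,2,0],"angular": [0,0,-0.7],"fingers": -0.3},{"translation": [3.5,1.8,0],"angular": [0,0,-0.6],"fingers": -0.3}]}}

```text
t: 28.38
tool_pos: [0.5293, 0.0483, 0.1207]
orientation: [1.0, -0.015, 0.001, 0.001]
ft_force: [0.7, -0.5, -0.6]
grip_width: 0.732
```

>>> {"op": "carry_out", "data": {"commands": [{"translation": [3.5,0,0],"angular": [0,0,0],"fingers": -0.3},{"translation": [2.8,0,-1],"angular": [0,0,0],"fingers": -0.3},{"translation": [1.4,0,-1],"angular": [0,0,0],"fingers": -0.3},{"translation": [0,0,-0.5],"angular": [0,0,0],"fingers": -0.3},{"translation": [0,0,0],"angular": [0,0,0],"fingers": -0.3}]}}

```text
t: 28.8
tool_pos: [0.6041, 0.047, 0.0922]
orientation: [1.0, -0.015, -0.002, 0.0]
ft_force: [0.0, 0.1, -1.4]
grip_width: 0.737
```

>>> {"op": "carry_out", "data": {"commands": [{"translation": [0,0,0],"angular": [0,0,0],"fingers": -0.3},{"translation": [0,0,0],"angular": [0,0,0],"fingers": -0.3},{"translation": [0,0,0],"angular": [0,0,0],"fingers": -0.3},{"translation": [0,0,0],"angular": [0,0,0],"fingers": -0.3},{"translation": [0,0,0],"angular": [0,0,0],"fingers": -0.3}]}}

```text
t: 29.22
tool_pos: [0.6058, 0.0471, 0.0955]
orientation: [1.0, -0.015, 0.001, 0.0]
ft_force: [1.1, 0.1, -1.1]
grip_width: 0.739
```

```bash
python3 held.py; python3 chk.py b23
```

```text
29.2167 [0.6058 0.0471 0.0955] [(330.6338797814207, 192.06010928961746, 427.0), (225.92522628886263, 191.69972451790633, 423.5)]
[0.6283 0.0852 0.1082] tool [ 0.0214 -0.0387 -0.0127]
[0.5855 0.0866 0.1082] tool [-0.0214 -0.0388 -0.0127]
sep 0.0428 plate ang-90 -1.89 tool yaw -1.7
centre [0.6057 0.0479] minus tcp [-0.0001  0.0008]
base pred [244.9 164.8] top [234.2 177.8]
base pred [309.7 164.9] top [319.8 178. ]
29.2667 [0.6058 0.0472 0.0954] [ 1.1 -0.7 -0.2]
```

View pics/b23.png

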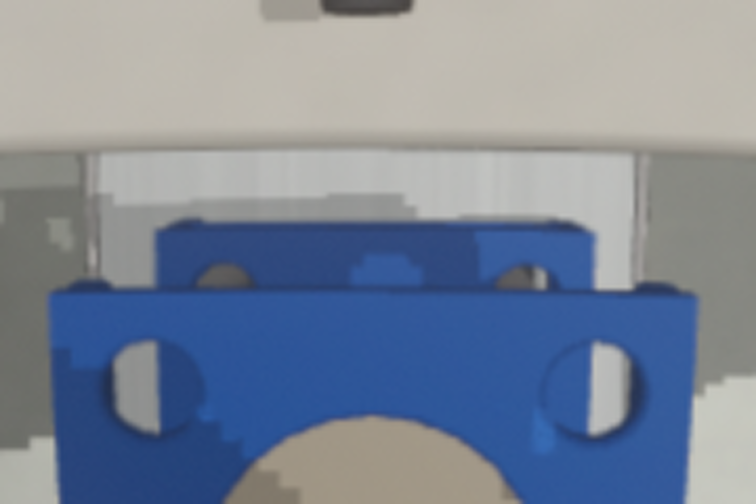

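>>> {"op": "carry_out", "data": {"commands": [{"translation": [-0.04,0,-1],"angular": [0,0,0],"fingers": -0.3},{"translation": [0,0,-1],"angular": [0,0,0],"fingers": -0.3},{"translation": [0,0,-0.5],"angular": [0,0,0],"fingers": -0.3},{"translation": [0,0,-0.5],"angular": [0,0,0],"fingers": -0.3},{"translation": [0,0,-0.5],"angular": [0,0,0],"fingers": -0.3}]}}

```text
t: 29.73
tool_pos: [0.6051, 0.0473, 0.0587]
orientation: [1.0, -0.015, -0.001, -0.0]
ft_force: [0.8, -0.6, -0.3]
grip_width: 0.737
```

>>> {"op": "carry_out", "data": {"commands": [{"translation": [0,0,-0.6],"angular": [0,0,0],"fingers": -0.3},{"translation": [0,0,-0.5],"angular": [0,0,0],"fingers": -0.3},{"translation": [0,0,-0.3],"angular": [0,0,0],"fingers": -0.3},{"translation": [0,0,0],"angular": [0,0,0],"fingers": -0.3},{"translation": [0,0,0],"angular": [0,0,0],"fingers": -0.3}]}}

```text
t: 30.15
tool_pos: [0.6055, 0.0473, 0.0457]
orientation: [1.0, -0.015, -0.0, -0.0]
ft_force: [0.8, -0.2, -0.9]
grip_width: 0.737
```

>>> {"op": "carry_out", "data": {"commands": [{"translation": [0,0,-0.15],"angular": [0,0,0],"fingers": -0.3},{"translation": [0,0,0],"angular": [0,0,0],"fingers": -0.3},{"translation": [0,0,0],"angular": [0,0,0],"fingers": -0.75},{"translation": [0,0,0],"angular": [0,0,0],"fingers": -0.75},{"translation": [0,0,0],"angular": [0,0,0],"fingers": -0.75}]}}

```text
t: 30.57
tool_pos: [0.6058, 0.0473, 0.0447]
orientation: [1.0, -0.015, 0.0, -0.0]
ft_force: [-0.0, -0.1, -0.1]
grip_width: 0.874
```

>>> {"op": "carry_out", "data": {"commands": [{"translation": [0,0,1.5],"angular": [0,0,0],"fingers": -0.75},{"translation": [0,0,3],"angular": [0,0,0],"fingers": -0.75},{"translation": [0,0,3],"angular": [0,0,0],"fingers": -0.75},{"translation": [0,0.5,3],"angular": [0,0,0],"fingers": -0.75},{"translation": [0,0,0],"angular": [0,0,0],"fingers": -0.75}]}}

```text
t: 30.98
tool_pos: [0.6098, 0.0545, 0.1562]
orientation: [1.0, -0.014, 0.006, -0.001]
ft_force: [0.9, 0.6, -0.0]
grip_width: 0.873
```

```bash
python3 w.py wd24 ; python3 geo.py wd24; python3 sv.py s24 side 130 160 350 320
```

```text
t 30.9833 tcp [0.6098 0.0545 0.1562] yaw -1.65 zax [ 0.0122  0.002  -0.9999] q [ 0.28  0.44 -0.58  1.71  0.27  1.06 -0.41] ft [ 0.9  0.6 -0. ] g 0.873
roof 17777 [608.4 159.9] [104.2 112.3] 88.1 z 0.0812 pca mean [608.1 154.8]
roof 211 [598.1  -9.4] [ 5.5 55.4] 87.8 z 0.0785 pca mean [599.2  -9.8]
blue 5823 [604.8  47.1] [96.4 63.4] 88.2 z 0.0531 pca mean [605.3  51. ]
orange 1627 [608.2 161.2] [71.3 15.2] 88.9 z 0.1127 pca mean [608.4 146.1]
tongue 210 [601.3 -45.7] [ 7.1 32.7] 88.3 z 0.0291 pca mean [601.3 -45.8]
```

View pics/wd24.png

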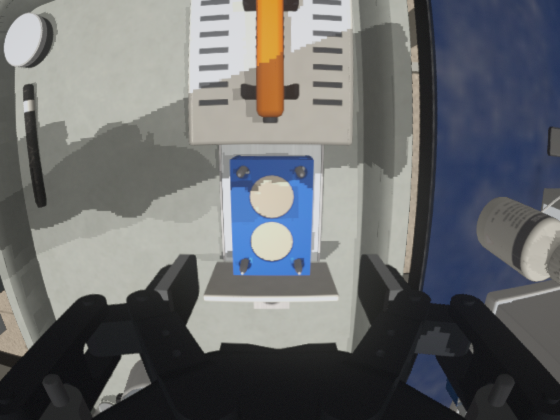

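View pics/s24.png

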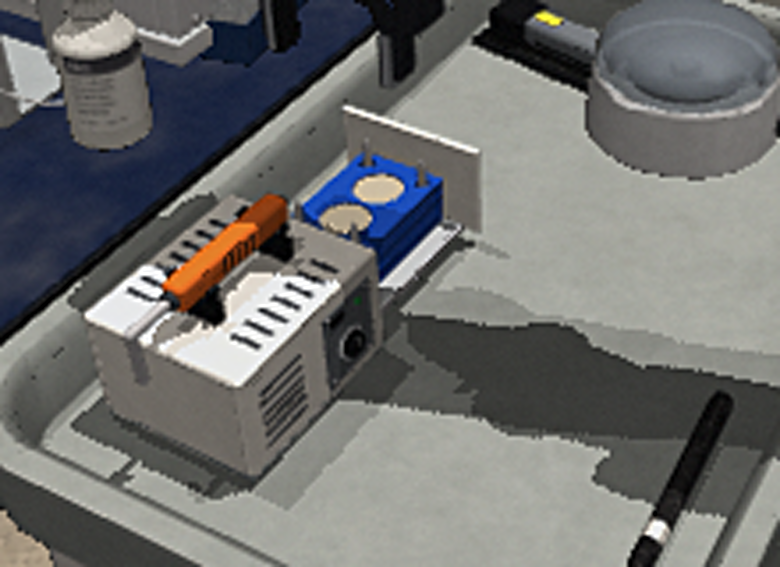

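>>> {"op": "carry_out", "data": {"commands": [{"translation": [-0.1,-3,0],"angular": [0,0,0],"fingers": -0.3},{"translation": [-0.1,-3,0],"angular": [0,0,0],"fingers": 1},{"translation": [-0.1,-3,0],"angular": [0,0,0],"fingers": 1},{"translation": [-0.1,-2.5,0],"angular": [0,0,0],"fingers": 1},{"translation": [0,0,-0.5],"angular": [0,0,0],"fingers": 1}]}}

```text
t: 31.5
tool_pos: [0.6004, -0.0715, 0.1429]
orientation: [1.0, -0.02, -0.001, 0.003]
ft_force: [-0.0, -1.1, -0.7]
grip_width: 0.161
```

>>> {"op": "carry_out", "data": {"commands": [{"translation": [0,0,-2],"angular": [0,0,0],"fingers": 1},{"translation": [0,0,-2.5],"angular": [0,0,0],"fingers": 1},{"translation": [0,0,-2.5],"angular": [0,0,0],"fingers": 1},{"translation": [0,0,-1.5],"angular": [0,0,0],"fingers": 1},{"translation": [0,0,0],"angular": [0,0,0],"fingers": 1}]}}

```text
t: 31.92
tool_pos: [0.597, -0.0625, 0.0541]
orientation: [1.0, -0.015, -0.005, -0.0]
ft_force: [-0.2, 0.7, -0.6]
grip_width: 0.003
```

```bash
python3 w.py wd25
```

```text
t 31.9167 tcp [ 0.597  -0.0625  0.0541] yaw -1.66 zax [-0.01    0.001  -0.9999] q [ 0.42  0.54 -0.51  1.8   0.33  0.89 -0.27] ft [-0.2  0.7 -0.6] g 0.003
```

View pics/wd25.png

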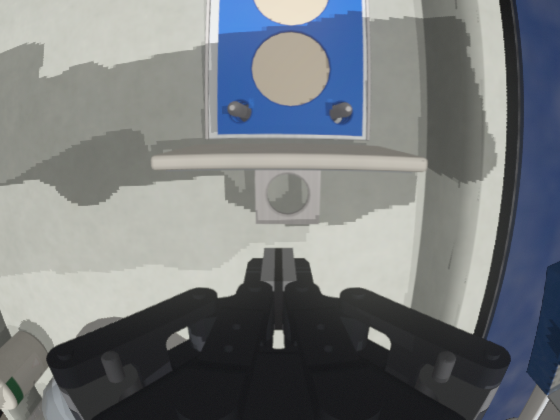

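>>> {"op": "carry_out", "data": {"commands": [{"translation": [0.4,0,0.6],"angular": [0,0,0],"fingers": 1},{"translation": [0,1.2,0],"angular": [0,0,0],"fingers": 1},{"translation": [0,1.2,0],"angular": [0,0,0],"fingers": 1},{"translation": [0.02,0.7,0],"angular": [0,0,0],"fingers": 1},{"translation": [0.02,0.6,0],"angular": [0,0,0],"fingers": 1}]}}

```text
t: 32.38
tool_pos: [0.6063, -0.0233, 0.0664]
orientation: [1.0, -0.013, 0.001, -0.0]
ft_force: [-0.3, -2.4, 1.6]
grip_width: 0.0
```

>>> {"op": "carry_out", "data": {"commands": [{"translation": [0.02,0.7,0],"angular": [0,0,0],"fingers": 1},{"translation": [0.03,0.8,0],"angular": [0,0,0],"fingers": 1},{"translation": [0.03,1,0],"angular": [0,0,0],"fingers": 1},{"translation": [0.03,1,0],"angular": [0,0,0],"fingers": 1},{"translation": [0.03,1,0],"angular": [0,0,0],"fingers": 1}]}}

```text
t: 32.8
tool_pos: [0.6076, 0.0202, 0.0654]
orientation: [1.0, -0.015, 0.0, 0.0]
ft_force: [1.2, -1.9, 0.8]
grip_width: 0.002
```

>>> {"op": "carry_out", "data": {"commands": [{"translation": [0.03,1,0],"angular": [0,0,0],"fingers": 1},{"translation": [0.03,1,0],"angular": [0,0,0],"fingers": 1},{"translation": [0.03,1,0],"angular": [0,0,0],"fingers": 1},{"translation": [0.03,0.9,0],"angular": [0,0,0],"fingers": 1},{"translation": [0.02,0.6,0],"angular": [0,0,0],"fingers": 1}]}}

```text
t: 33.22
tool_pos: [0.6085, 0.0663, 0.0653]
orientation: [1.0, -0.014, -0.0, -0.0]
ft_force: [0.6, -1.3, 1.4]
grip_width: 0.002
```

```bash
python3 w.py wd26;python3 sv.py s26 side 130 160 350 320
```

```text
t 33.2167 tcp [0.6085 0.0663 0.0653] yaw -1.61 zax [-1.e-04  9.e-04 -1.e+00] q [ 0.22  0.55 -0.53  1.77  0.34  0.91 -0.48] ft [ 0.6 -1.3  1.4] g 0.002
```

View pics/s26.png

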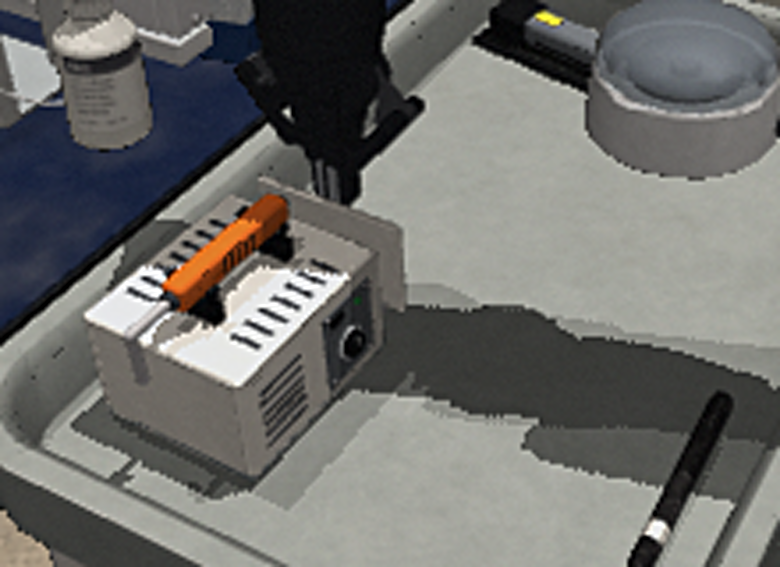

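View pics/wd26.png

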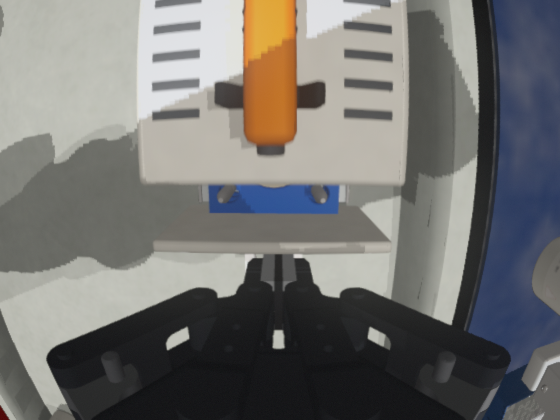

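>>> {"op": "carry_out", "data": {"commands": [{"translation": [0.02,0.8,0],"angular": [0,0,0],"fingers": 1},{"translation": [0.02,0.6,0],"angular": [0,0,0],"fingers": 1},{"translation": [0.01,0.5,0],"angular": [0,0,0],"fingers": 1},{"translation": [0,0.4,0],"angular": [0,0,0],"fingers": 1},{"translation": [0,0.3,0],"angular": [0,0,0],"fingers": 1}]}}

```text
t: 33.73
tool_pos: [0.6089, 0.0907, 0.0651]
orientation: [1.0, -0.015, -0.0, 0.0]
ft_force: [0.3, -0.8, -0.4]
grip_width: -0.0
```

>>> {"op": "carry_out", "data": {"commands": [{"translation": [0,0.2,0],"angular": [0,0,0],"fingers": 1},{"translation": [0,0.2,0],"angular": [0,0,0],"fingers": 1},{"translation": [0,0.1,0],"angular": [0,0,0],"fingers": 1},{"translation": [0,0,0],"angular": [0,0,0],"fingers": 1},{"translation": [0,0,0],"angular": [0,0,0],"fingers": 1}]}}

```text
t: 34.15
tool_pos: [0.6089, 0.0909, 0.0652]
orientation: [1.0, -0.016, -0.001, 0.003]
ft_force: [-0.9, -8.0, 1.6]
grip_width: 0.002
```

```bash
python3 w.py wd27; python3 geo.py wd27|grep roof
```

```text
t 34.15 tcp [0.6089 0.0909 0.0652] yaw -1.84 zax [-0.0017 -0.0058 -1.    ] q [ 0.17  0.55 -0.53  1.76  0.34  0.92 -0.53] ft [-0.9 -8.   1.6] g 0.002
roof 45734 [608.  157.7] [110.5 112.4] 87.8 z 0.0812 pca mean [608.8 156.1]
```

View pics/wd27.png

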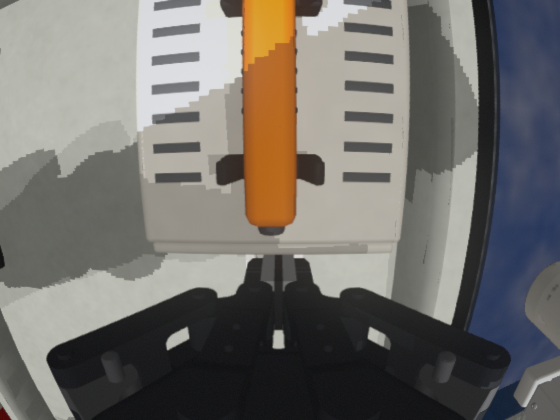

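The tray is home: the panel is flush in the picture (v≈245) and there was an 8 N stop. Backing off and heading for the scanner.

>>> {"op": "carry_out", "data": {"commands": [{"translation": [0,-1.5,0],"angular": [0,0,0],"fingers": 1},{"translation": [0,-2,0],"angular": [0,0,0],"fingers": 1},{"translation": [0,-3,1],"angular": [0,0,0],"fingers": 1},{"translation": [0,-2,3],"angular": [0,0,-5],"fingers": 0},{"translation": [0,-1,3.5],"angular": [0,0,-6],"fingers": -0.2}]}}

```text
t: 34.62
tool_pos: [0.6073, -0.004, 0.1387]
orientation: [0.993, -0.115, -0.003, 0.0]
ft_force: [1.5, -0.8, -0.5]
grip_width: 0.272
```

>>> {"op": "carry_out", "data": {"commands": [{"translation": [0,-2,3],"angular": [0,0,-6],"fingers": -0.2},{"translation": [0,-2.5,2],"angular": [0,0,-6],"fingers": -0.2},{"translation": [0,-3,0],"angular": [0,0,-6.5],"fingers": -0.2},{"translation": [0,-3,0],"angular": [0,0,-6.5],"fingers": -0.2},{"translation": [0,-3,0],"angular": [0,0,-6.5],"fingers": -0.2}]}}

```text
t: 35.03
tool_pos: [0.6098, -0.1356, 0.1916]
orientation: [0.926, -0.378, 0.001, -0.001]
ft_force: [0.3, -0.3, -0.4]
grip_width: 0.595
```

>>> {"op": "carry_out", "data": {"commands": [{"translation": [0,-3,0],"angular": [0,0,-6.5],"fingers": -0.2},{"translation": [0,-3,0],"angular": [0,0,-6.5],"fingers": -0.2},{"translation": [0,-2,0],"angular": [0,0,-6.5],"fingers": -0.2},{"translation": [0,-1,0],"angular": [0,0,-6.5],"fingers": -0.2},{"translation": [0,0,0],"angular": [0,0,-6.5],"fingers": -0.2}]}}

```text
t: 35.45
tool_pos: [0.6087, -0.229, 0.1903]
orientation: [0.781, -0.625, 0.001, 0.0]
ft_force: [0.1, 0.7, -0.6]
grip_width: 0.601
```

>>> {"op": "carry_out", "data": {"commands": [{"translation": [0,0,0],"angular": [0,0,-6.5],"fingers": -0.2},{"translation": [0,0,0],"angular": [0,0,-6.5],"fingers": -0.2},{"translation": [0,0,0],"angular": [0,0,-6],"fingers": -0.2},{"translation": [0,0,0],"angular": [0,0,0],"fingers": -0.2},{"translation": [0,0,0],"angular": [0,0,0],"fingers": -0.2}]}}

```text
t: 35.87
tool_pos: [0.6095, -0.2243, 0.1905]
orientation: [-0.672, 0.74, -0.0, 0.0]
ft_force: [-0.0, -0.4, -0.9]
grip_width: 0.6
```

```bash
python3 w.py wd28 scanner scanner_window scan_pad; python3 sv.py t28 top 150 130 430 320; python3 - <<'E'
import numpy as np,cv2
for n in('top','wd28'):
    P=np.load(n+'.npz')['P'];c=np.load(n+'.npz')['c']
    m=(abs(P[...,2]-.031)<.006)&(P[...,0]>.53)&(P[...,0]<.69)&(P[...,1]>-.31)&(P[...,1]<-.19)
    nn,l,s,_=cv2.connectedComponentsWithStats(m.astype(np.uint8));k=1+np.argmax(s[1:,4]);q=P[l==k]
    print(n,len(q),cv2.minAreaRect((q[:,:2]*1000).astype(np.float32)),np.median(q[:,2]))
P=np.load('top.npz')['P']
for x in(.58,.61,.65):
    m=(abs(P[...,0]-x)<.004)&(P[...,1]<-.26)&(P[...,1]>-.42);q=P[m];q=q[np.argsort(-q[:,1])];print(x,[(round(a[1],3),round(a[2],3)) for a in q[::4]])
E
```

```text
t 35.8667 tcp [ 0.6095 -0.2243  0.1905] yaw -95.52 zax [ 8.e-04  5.e-04 -1.e+00] q [ 0.41  0.43 -0.16  1.58  0.07  1.13 -1.44] ft [-0.  -0.4 -0.9] g 0.6
scanner 0.89 [307.4 183. ] [ 0.6184 -0.2525  0.0323]
scanner_window 0.9 [316.2 124.2] [ 0.6725 -0.2685  0.0048]
scanner_window 0.24 [305.6 184.7] [ 0.6167 -0.2513  0.0328]
top 560 ((611.1674194335938, -251.72117614746094), (39.46158218383789, 119.16207885742188), 78.21581268310547) 0.030027429102939873
wd28 3856 ((613.1394653320312, -253.75833129882812), (40.458709716796875, 118.46809387207031), 78.29049682617188) 0.030081052731094265
0.58 [(np.float64(-0.266), np.float64(0.007)), (np.float64(-0.269), np.float64(0.007)), (np.float64(-0.273), np.float64(0.003)), (np.float64(-0.277), np.float64(0.007)), (np.float64(-0.281), np.float64(0.003)), (np.float64(-0.285), np.float64(-0.004)), (np.float64(-0.289), np.float64(0.0)), (np.float64(-0.292), np.float64(0.001)), (np.float64(-0.295), np.float64(-0.0)), (np.float64(-0.299), np.float64(0.003)), (np.float64(-0.303), np.float64(-0.001)), (np.float64(-0.306), np.float64(0.006)), (np.float64
[... 3374 characters left out ...]
.041)), (np.float64(-0.356), np.float64(0.046)), (np.float64(-0.361), np.float64(0.04)), (np.float64(-0.368), np.float64(0.048)), (np.float64(-0.372), np.float64(0.044)), (np.float64(-0.378), np.float64(0.054)), (np.float64(-0.382), np.float64(0.062)), (np.float64(-0.387), np.float64(0.063)), (np.float64(-0.388), np.float64(0.07)), (np.float64(-0.391), np.float64(0.075)), (np.float64(-0.392), np.float64(0.073)), (np.float64(-0.395), np.float64(0.072)), (np.float64(-0.397), np.float64(0.078)), (np.float64(-0.398), np.float64(0.082)), (np.float64(-0.4), np.float64(0.078)), (np.float64(-0.402), np.float64(0.077)), (np.float64(-0.406), np.float64(0.079)), (np.float64(-0.411), np.float64(0.079))]
```

View pics/wd28.png

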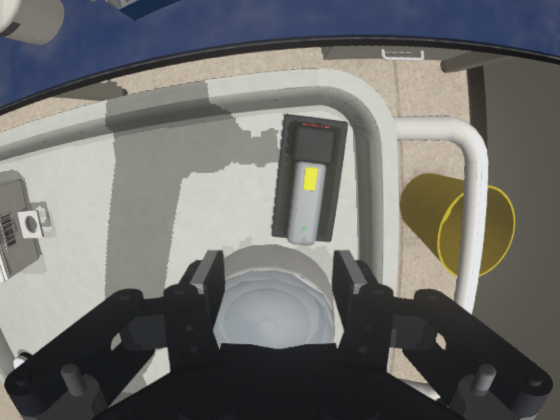

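View pics/t28.png

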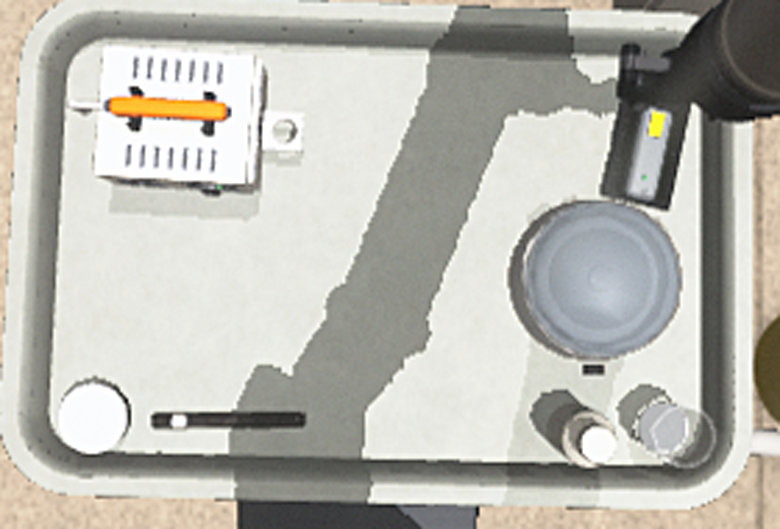

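>>> {"op": "carry_out", "data": {"commands": [{"translation": [0.1,-1,-1],"angular": [0,0,-2],"fingers": -0.2},{"translation": [0.1,-1,-2],"angular": [0,0,-2],"fingers": -0.2},{"translation": [0.05,-0.9,-2.5],"angular": [0,0,-2],"fingers": -0.2},{"translation": [0,0,-3],"angular": [0,0,0],"fingers": -0.2},{"translation": [0,0,-1],"angular": [0,0,0],"fingers": -0.2}]}}

```text
t: 36.53
tool_pos: [0.6082, -0.2545, 0.0901]
orientation: [-0.63, 0.776, 0.003, -0.002]
ft_force: [-1.4, 0.3, -1.5]
grip_width: 0.599
```

>>> {"op": "carry_out", "data": {"commands": [{"translation": [0,0,0],"angular": [0,0,0],"fingers": -0.2},{"translation": [0,0,0],"angular": [0,0,0],"fingers": -0.2},{"translation": [0,0,0],"angular": [0,0,0],"fingers": -0.2},{"translation": [0,0,0],"angular": [0,0,0],"fingers": -0.2},{"translation": [0,0,0],"angular": [0,0,0],"fingers": -0.2}]}}

```text
t: 36.95
tool_pos: [0.6129, -0.2539, 0.0972]
orientation: [-0.631, 0.775, -0.001, 0.001]
ft_force: [-0.4, 0.1, 0.0]
grip_width: 0.601
```

```bash
python3 w.py wd29 scanner scanner_window; python3 - <<'E'
import numpy as np,cv2
for n in('wd29',):
    P=np.load(n+'.npz')['P']
    m=(abs(P[...,2]-.031)<.006)&(P[...,0]>.53)&(P[...,0]<.70)&(P[...,1]>-.31)&(P[...,1]<-.19)
    nn,l,s,_=cv2.connectedComponentsWithStats(m.astype(np.uint8));k=1+np.argmax(s[1:,4]);q=P[l==k]
    print(n,len(q),cv2.minAreaRect((q[:,:2]*1000).astype(np.float32)),np.median(q[:,2]))
E
```

```text
t 36.95 tcp [ 0.6129 -0.2539  0.0972] yaw -101.68 zax [ 0.003  -0.0011 -1.    ] q [ 0.42  0.54 -0.13  1.63  0.08  0.97 -1.51] ft [-0.4  0.1  0. ] g 0.601
scanner 0.86 [278.5 212.3] [ 0.6216 -0.2558  0.0318]
scanner_window 0.61 [279.7 138.5] [ 0.6688 -0.2668  0.0304]
wd29 7439 ((613.15673828125, -254.38145446777344), (39.96767807006836, 118.33779907226562), 79.02549743652344) 0.030182391391327446
```

View pics/wd29.png

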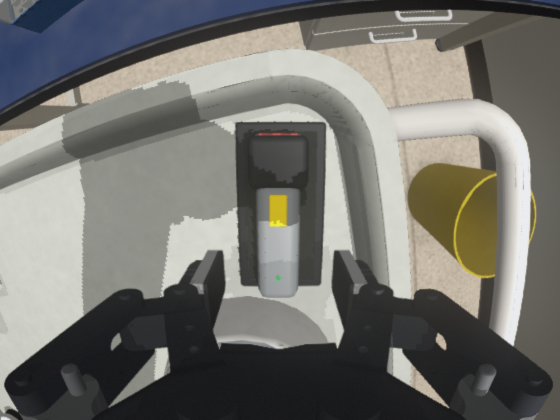

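>>> {"op": "carry_out", "data": {"commands": [{"translation": [0,0,-2],"angular": [0,0,0.3],"fingers": -0.2},{"translation": [0,0,-2.5],"angular": [0,0,0.3],"fingers": -0.2},{"translation": [0,0,-2.5],"angular": [0,0,0],"fingers": -0.2},{"translation": [0,0,-1],"angular": [0,0,0],"fingers": -0.2},{"translation": [0,0,-0.5],"angular": [0,0,0],"fingers": -0.2}]}}

```text
t: 37.52
tool_pos: [0.6102, -0.2531, 0.0084]
orientation: [-0.635, 0.772, 0.002, -0.001]
ft_force: [-0.0, -0.8, 0.9]
grip_width: 0.598
```

>>> {"op": "carry_out", "data": {"commands": [{"translation": [0,0,0],"angular": [0,0,0],"fingers": -0.2},{"translation": [0,0,0],"angular": [0,0,0],"fingers": 0.5},{"translation": [0,0,0],"angular": [0,0,0],"fingers": 0.5},{"translation": [0,0,0],"angular": [0,0,0],"fingers": 0.5},{"translation": [0,0,0],"angular": [0,0,0],"fingers": 0.5}], "force": 40}}

```text
t: 37.93
tool_pos: [0.6131, -0.2543, 0.0122]
orientation: [-0.635, 0.772, -0.002, 0.001]
ft_force: [-0.3, -0.2, 3.2]
grip_width: 0.342
```

>>> {"op": "carry_out", "data": {"commands": [{"translation": [0,0,0],"angular": [0,0,0],"fingers": 0.5},{"translation": [0,0,0.3],"angular": [0,0,0],"fingers": 0.5},{"translation": [0,0,1],"angular": [0,0,0],"fingers": 0.5},{"translation": [0,0,2],"angular": [0,0,0],"fingers": 0.5},{"translation": [0,0,2],"angular": [0,0,0],"fingers": 0.5}]}}

```text
t: 38.35
tool_pos: [0.6103, -0.2532, 0.0631]
orientation: [-0.635, 0.772, 0.001, -0.001]
ft_force: [0.9, -0.1, -0.3]
grip_width: 0.344
```

```bash
python3 w.py wd30 scanner scanner_window
```

```text
t 38.35 tcp [ 0.6103 -0.2532  0.0631] yaw -101.09 zax [-0.0031  0.0011 -1.    ] q [ 0.42  0.58 -0.13  1.66  0.09  0.92 -1.5 ] ft [ 0.9 -0.1 -0.3] g 0.344
scanner 0.95 [276.4 258.4] [ 0.6232 -0.2549  0.0834]
```

View pics/wd30.png

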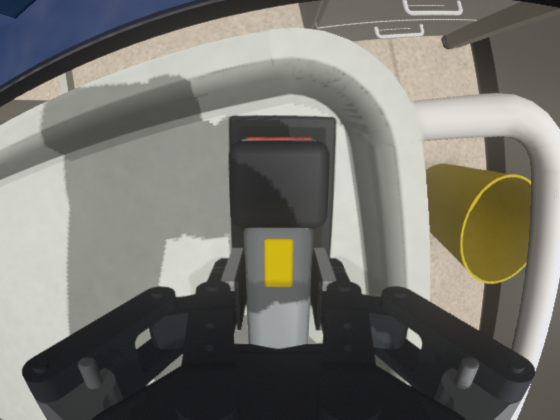

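>>> {"op": "carry_out", "data": {"commands": [{"translation": [0,0.5,3],"angular": [0,0,0],"fingers": 0.5},{"translation": [0,1.3,3],"angular": [0,0,6],"fingers": 0.5},{"translation": [0,1.3,2],"angular": [0,0,6.5],"fingers": 0.5},{"translation": [0,1.3,0],"angular": [0,0,6.5],"fingers": 0.5},{"translation": [0,1.3,0],"angular": [0,0,6.5],"fingers": 0.5}]}}

```text
t: 38.92
tool_pos: [0.6119, -0.1962, 0.144]
orientation: [0.792, -0.611, 0.001, -0.0]
ft_force: [-0.6, -0.1, -1.7]
grip_width: 0.345
```

>>> {"op": "carry_out", "data": {"commands": [{"translation": [-0.1,1.3,0],"angular": [0,0,6.5],"fingers": 0.5},{"translation": [-0.1,1.3,0],"angular": [0,0,6.5],"fingers": 0.5},{"translation": [-0.1,1.3,0],"angular": [0,0,6.5],"fingers": 0.5},{"translation": [-0.1,1.3,0],"angular": [0,0,6.5],"fingers": 0.5},{"translation": [-0.1,1.3,0],"angular": [0,0,6.5],"fingers": 0.5}]}}

```text
t: 39.33
tool_pos: [0.6053, -0.1309, 0.1418]
orientation: [0.931, -0.365, -0.001, 0.0]
ft_force: [-0.2, 0.7, -0.3]
grip_width: 0.343
```

>>> {"op": "carry_out", "data": {"commands": [{"translation": [-0.1,1.3,0],"angular": [0,0,6.5],"fingers": 0.5},{"translation": [-0.1,1.3,0],"angular": [0,0,6.5],"fingers": 0.5},{"translation": [-0.1,1.3,-2],"angular": [0,0,6.5],"fingers": 0.5},{"translation": [-0.1,1.3,-2],"angular": [0,0,6.5],"fingers": 0.5},{"translation": [-0.1,1.3,-2],"angular": [0,0,6.5],"fingers": 0.5}]}}

```text
t: 39.75
tool_pos: [0.6006, -0.0662, 0.0817]
orientation: [0.996, -0.09, -0.001, 0.0]
ft_force: [-0.4, -0.0, -1.4]
grip_width: 0.341
```

```bash
python3 w.py wd31 scanner tray_label
```

```text
t 39.75 tcp [ 0.6006 -0.0662  0.0817] yaw -10.27 zax [-1.4e-03  1.0e-04 -1.0e+00] q [ 0.42  0.51 -0.5   1.78  0.3   0.93 -0.39] ft [-0.4 -0.  -1.4] g 0.341
scanner 0.65 [277.5 260. ] [ 0.6027 -0.0546  0.1013]
scanner 0.36 [279.8 139.6] [ 0.612  -0.0075  0.0961]
```

View pics/wd31.png

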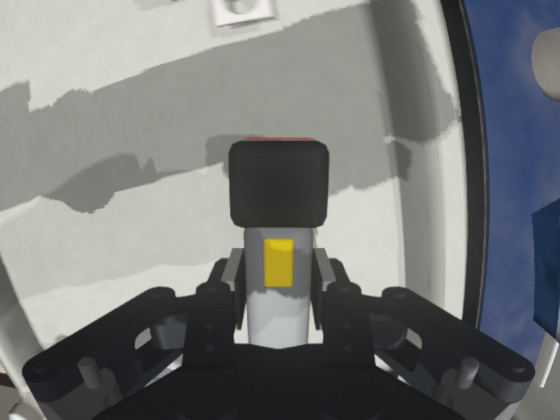

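>>> {"op": "carry_out", "data": {"commands": [{"translation": [0.1,0.4,-1.2],"angular": [0,0,4.3],"fingers": 0.5},{"translation": [0.05,0.4,-1.2],"angular": [0,0,4.2],"fingers": 0.5},{"translation": [0,0,-0.7],"angular": [0,0,0],"fingers": 0.5},{"translation": [0,0,-0.4],"angular": [0,0,0],"fingers": 0.5},{"translation": [0,0,0],"angular": [0,0,0],"fingers": 0.5}]}}

```text
t: 40.32
tool_pos: [0.6028, -0.06, 0.048]
orientation: [1.0, -0.02, -0.0, 0.0]
ft_force: [0.9, -0.6, -0.8]
grip_width: 0.344
```

>>> {"op": "carry_out", "data": {"commands": [{"translation": [0,0,0],"angular": [0,0,0],"fingers": 0.5},{"translation": [0,0,0],"angular": [0,0,0],"fingers": 0.5},{"translation": [0,0,0],"angular": [0,0,0],"fingers": 0.5},{"translation": [0,0,0],"angular": [0,0,0],"fingers": 0.5},{"translation": [0,0,0],"angular": [0,0,0],"fingers": 0.5}]}}

```text
t: 40.73
tool_pos: [0.6034, -0.0588, 0.0488]
orientation: [1.0, -0.018, 0.0, 0.0]
ft_force: [-0.2, 0.1, -0.6]
grip_width: 0.341
```

```bash
python3 w.py wd32 tray_label; python3 sv.py s32 side 130 160 350 320; python3 - <<'E'
import numpy as np,cv2
P=np.load('wd32.npz')['P'];c=np.load('wd32.npz')['c']
m=(P[...,1]<.05)&(P[...,1]>-.02)&(P[...,2]>.05)&(P[...,2]<.09)&(abs(P[...,0]-.6)<.04)
q=P[m];print('head x',q[:,0].min(),q[:,0].max(),'y max',q[:,1].max(),'z',np.median(q[:,2]))
# z profile along y of the scanner
for y in(-.04,-.03,-.02,-.01,0.):
    r=q[abs(q[:,1]-y)<.003]
    if len(r): print(y,np.percentile(r[:,2],80).round(4),r[:,0].mean().round(4))
E
```

```text
t 40.7333 tcp [ 0.6034 -0.0588  0.0488] yaw -2.11 zax [ 8.e-04 -2.e-04 -1.e+00] q [ 0.42  0.56 -0.52  1.8   0.35  0.87 -0.3 ] ft [-0.2  0.1 -0.6] g 0.341
head x 0.5848851640348773 0.6255724746001335 y max 0.0020020323122621553 z 0.06751228954670627
-0.02 0.0682 0.6048
-0.01 0.0683 0.6052
0.0 0.0672 0.6047
```

View pics/wd32.png

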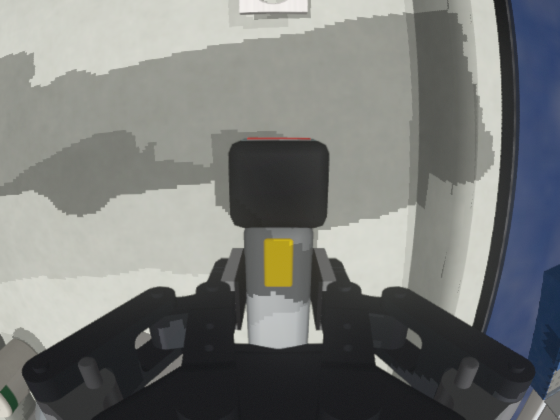

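View pics/s32.png

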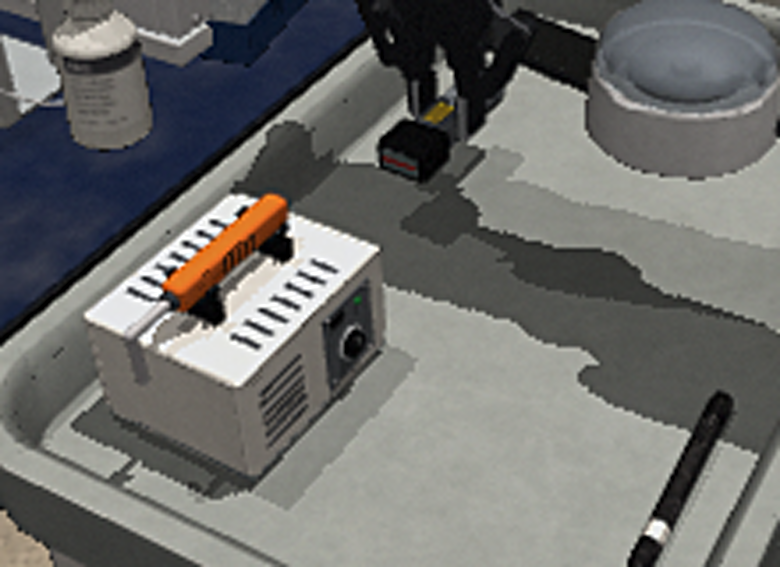

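>>> {"op": "carry_out", "data": {"commands": [{"translation": [0,0,0],"angular": [0,0,0],"fingers": 0.5},{"translation": [0,0,0],"angular": [0,0,0],"fingers": 0.5},{"translation": [0,0,0],"angular": [0,0,0],"fingers": 0.5},{"translation": [0,0,0],"angular": [0,0,0],"fingers": 0.5},{"translation": [0,0,0],"angular": [0,0,0],"fingers": 0.5}]}}

```text
t: 41.3
tool_pos: [0.6032, -0.0587, 0.0483]
orientation: [1.0, -0.018, 0.0, -0.0]
ft_force: [0.1, 0.1, -1.3]
grip_width: 0.343
```

>>> {"op": "carry_out", "data": {"commands": [{"translation": [0,0,0],"angular": [0,0,0],"fingers": 0.5},{"translation": [0,0,0],"angular": [0,0,0],"fingers": 0.5},{"translation": [0,0,0],"angular": [0,0,0],"fingers": 0.5},{"translation": [0,0,0],"angular": [0,0,0],"fingers": 0.5},{"translation": [0,0,0],"angular": [0,0,0],"fingers": 0.5}]}}

```text
t: 41.72
tool_pos: [0.6032, -0.0587, 0.0484]
orientation: [1.0, -0.018, 0.0, 0.0]
ft_force: [0.1, 1.0, -1.1]
grip_width: 0.342
```

>>> {"op": "carry_out", "data": {"commands": [{"translation": [0,0,0],"angular": [0,0,0],"fingers": 0.5},{"translation": [0,0,0],"angular": [0,0,0],"fingers": 0.5},{"translation": [0,0,0],"angular": [0,0,0],"fingers": 0.5},{"translation": [0,0,0],"angular": [0,0,0],"fingers": 0.5},{"translation": [0,0,0],"angular": [0,0,0],"fingers": 0.5}]}}

```text
t: 42.13
tool_pos: [0.6032, -0.0587, 0.0484]
orientation: [1.0, -0.018, 0.0, 0.0]
ft_force: [-1.2, 0.2, -1.2]
grip_width: 0.343
```

>>> {"op": "carry_out", "data": {"commands": [{"translation": [0,0,0],"angular": [0,0,0],"fingers": 0.5},{"translation": [0,0,0],"angular": [0,0,0],"fingers": 0.5},{"translation": [0,0,0],"angular": [0,0,0],"fingers": 0.5},{"translation": [0,0,0],"angular": [0,0,0],"fingers": 0.5},{"translation": [0,0,0],"angular": [0,0,0],"fingers": 0.5}]}}

```text
t: 42.55
tool_pos: [0.6032, -0.0587, 0.0484]
orientation: [1.0, -0.018, 0.0, 0.0]
ft_force: [0.3, 0.3, -1.2]
grip_width: 0.342
```

>>> {"op": "carry_out", "data": {"commands": [{"translation": [0,0,0],"angular": [0,0,0],"fingers": 0.5},{"translation": [0,0,0],"angular": [0,0,0],"fingers": 0.5},{"translation": [0,0,0],"angular": [0,0,0],"fingers": 0.5},{"translation": [0,0,0],"angular": [0,0,0],"fingers": 0.5},{"translation": [0,0,0],"angular": [0,0,0],"fingers": 0.5}]}}

```text
t: 42.97
tool_pos: [0.6032, -0.0587, 0.0484]
orientation: [1.0, -0.018, 0.0, 0.0]
ft_force: [0.4, 1.4, -1.6]
grip_width: 0.343
```

>>> {"op": "carry_out", "data": {"commands": [{"translation": [0,0,0],"angular": [0,0,0],"fingers": 0.5},{"translation": [0,0,0],"angular": [0,0,0],"fingers": 0.5},{"translation": [0,0,0],"angular": [0,0,0],"fingers": 0.5},{"translation": [0,0,0],"angular": [0,0,0],"fingers": 0.5},{"translation": [0,0,0],"angular": [0,0,0],"fingers": 0.5}]}}

```text
t: 43.38
tool_pos: [0.6032, -0.0587, 0.0484]
orientation: [1.0, -0.018, 0.0, 0.0]
ft_force: [-0.6, 0.5, -1.2]
grip_width: 0.339
```

```bash
python3 w.py wd33; python3 -c "
from h import *
print(abs(get_state()['dq']).max())"
```

```text
t 43.3833 tcp [ 0.6032 -0.0587  0.0484] yaw -2.09 zax [ 2.e-04 -0.e+00 -1.e+00] q [ 0.42  0.56 -0.52  1.8   0.35  0.87 -0.3 ] ft [-0.6  0.5 -1.2] g 0.339
0.0018189985776907592
```

>>> {"op": "carry_out", "data": {"commands": [{"translation": [0,-1,3],"angular": [0,0,-6],"fingers": 0.5},{"translation": [0,-1.3,3],"angular": [0,0,-6.6],"fingers": 0.5},{"translation": [0,-1.3,3.5],"angular": [0,0,-6.6],"fingers": 0.5},{"translation": [0.1,-1.3,0],"angular": [0,0,-6.6],"fingers": 0.5},{"translation": [0.1,-1.3,0],"angular": [0,0,-6.6],"fingers": 0.5}]}}

```text
t: 43.85
tool_pos: [0.6072, -0.1214, 0.1466]
orientation: [0.954, -0.299, 0.003, -0.0]
ft_force: [-0.3, 0.0, -1.6]
grip_width: 0.34
```

>>> {"op": "carry_out", "data": {"commands": [{"translation": [0.1,-1.3,0],"angular": [0,0,-6.6],"fingers": 0.5},{"translation": [0.1,-1.3,0],"angular": [0,0,-6.6],"fingers": 0.5},{"translation": [0.1,-1.3,0],"angular": [0,0,-6.6],"fingers": 0.5},{"translation": [0.1,-1.3,0],"angular": [0,0,-6.6],"fingers": 0.5},{"translation": [0.1,-1.3,0],"angular": [0,0,-6.6],"fingers": 0.5}]}}

```text
t: 44.27
tool_pos: [0.6101, -0.1862, 0.1433]
orientation: [0.83, -0.558, -0.0, 0.0]
ft_force: [0.4, -0.4, -0.9]
grip_width: 0.34
```

>>> {"op": "carry_out", "data": {"commands": [{"translation": [0.1,-1.3,0],"angular": [0,0,-6.6],"fingers": 0.5},{"translation": [0.1,-1.3,0],"angular": [0,0,-6.6],"fingers": 0.5},{"translation": [0.1,-1.3,0],"angular": [0,0,-6.6],"fingers": 0.5},{"translation": [0,-1.3,-1],"angular": [0,0,-6.6],"fingers": 0.5},{"translation": [0,-1.3,-1],"angular": [0,0,-6.6],"fingers": 0.5}]}}

```text
t: 44.68
tool_pos: [0.6138, -0.2513, 0.1238]
orientation: [-0.637, 0.771, -0.001, 0.0]
ft_force: [-0.5, -0.1, -0.7]
grip_width: 0.342
```

>>> {"op": "carry_out", "data": {"commands": [{"translation": [0,-0.3,-1],"angular": [0,0,0],"fingers": 0.5},{"translation": [0,0,-1],"angular": [0,0,0],"fingers": 0.5},{"translation": [0,0,0],"angular": [0,0,0],"fingers": 0.5},{"translation": [0,0,0],"angular": [0,0,0],"fingers": 0.5},{"translation": [0,0,0],"angular": [0,0,0],"fingers": 0.5}]}}

```text
t: 45.1
tool_pos: [0.6138, -0.2523, 0.1037]
orientation: [-0.641, 0.768, 0.0, 0.0]
ft_force: [-0.1, 0.1, -0.8]
grip_width: 0.341
```

```bash
python3 w.py wd34 scan_pad
```

```text
t 45.1 tcp [ 0.6138 -0.2523  0.1037] yaw -100.34 zax [ 7.e-04  7.e-04 -1.e+00] q [ 0.42  0.54 -0.14  1.62  0.08  0.99 -1.49] ft [-0.1  0.1 -0.8] g 0.341
```

View pics/wd34.png

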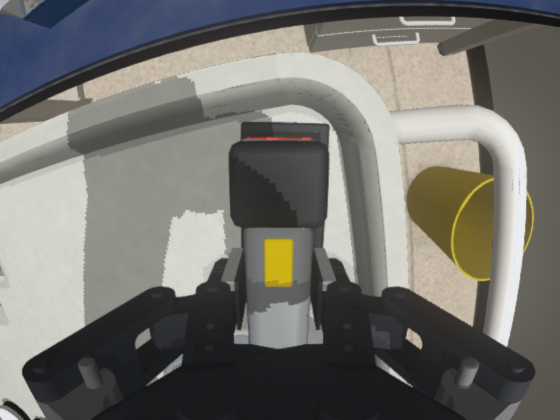

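>>> {"op": "carry_out", "data": {"commands": [{"translation": [-0.05,-0.2,-2],"angular": [0,0,-0.8],"fingers": 0.5},{"translation": [0,0,-2.5],"angular": [0,0,0],"fingers": 0.5},{"translation": [0,0,-2.3],"angular": [0,0,0],"fingers": 0.5},{"translation": [0,0,-1.2],"angular": [0,0,0],"fingers": 0.5},{"translation": [0,0,-0.4],"angular": [0,0,0],"fingers": 0.5}]}}

```text
t: 45.62
tool_pos: [0.6113, -0.2548, 0.0173]
orientation: [-0.634, 0.773, 0.002, -0.001]
ft_force: [-0.2, 0.5, -1.2]
grip_width: 0.337
```

>>> {"op": "carry_out", "data": {"commands": [{"translation": [0,0,-0.4],"angular": [0,0,0],"fingers": 0.5},{"translation": [0,0,-0.2],"angular": [0,0,0],"fingers": 0.5},{"translation": [0,0,0],"angular": [0,0,0],"fingers": 0.5},{"translation": [0,0,0],"angular": [0,0,0],"fingers": 0.5},{"translation": [0,0,0],"angular": [0,0,0],"fingers": 0.5}]}}

```text
t: 46.03
tool_pos: [0.6135, -0.256, 0.0145]
orientation: [-0.634, 0.773, -0.001, 0.0]
ft_force: [-0.2, -0.6, -1.6]
grip_width: 0.34
```

>>> {"op": "carry_out", "data": {"commands": [{"translation": [0,0.1,-0.2],"angular": [0,0,0],"fingers": 0.5},{"translation": [0,0,0],"angular": [0,0,0],"fingers": 0.5},{"translation": [0,0,0],"angular": [0,0,0],"fingers": -0.2},{"translation": [0,0,0],"angular": [0,0,0],"fingers": -0.2},{"translation": [0,0,0],"angular": [0,0,0],"fingers": -0.2}]}}

```text
t: 46.45
tool_pos: [0.6127, -0.2546, 0.0114]
orientation: [-0.634, 0.773, 0.0, -0.0]
ft_force: [-0.6, -0.3, 0.1]
grip_width: 0.6
```

>>> {"op": "carry_out", "data": {"commands": [{"translation": [0,0,1],"angular": [0,0,0],"fingers": -0.2},{"translation": [0,0,3],"angular": [0,0,0],"fingers": -0.2},{"translation": [0,0,3.5],"angular": [0,0,0],"fingers": -0.2},{"translation": [0,0,3.5],"angular": [0,0,0],"fingers": -0.2},{"translation": [0,2,3.5],"angular": [0,0,0],"fingers": -0.2}]}}

```text
t: 46.87
tool_pos: [0.6115, -0.2401, 0.1586]
orientation: [-0.632, 0.775, -0.002, -0.001]
ft_force: [1.2, -1.3, -0.0]
grip_width: 0.603
```

>>> {"op": "carry_out", "data": {"commands": [{"translation": [0,3,3],"angular": [0,0,0],"fingers": -0.2},{"translation": [0,3,3],"angular": [0,0,0],"fingers": -0.2},{"translation": [0,3,3],"angular": [0,0,0],"fingers": -0.2},{"translation": [0,0,0],"angular": [0,0,0],"fingers": -0.2},{"translation": [0,0,0],"angular": [0,0,0],"fingers": -0.2}]}}

```text
t: 47.28
tool_pos: [0.6143, -0.1436, 0.2482]
orientation: [-0.636, 0.772, -0.002, 0.002]
ft_force: [-0.0, -0.4, -0.6]
grip_width: 0.6
```

```bash
python3 w.py wd35 scanner; python3 sv.py t35 top 150 130 430 320; python3 sv.py s35 side 130 130 410 340;  python3 geo.py t35; python3 geo.py s35|grep -E 'orange|roof'; python3 - <<'E'
import numpy as np,cv2
for n in('wd35','t35'):
    P=np.load(n+'.npz')['P']
    m=(abs(P[...,2]-.031)<.006)&(P[...,0]>.53)&(P[...,0]<.70)&(P[...,1]>-.31)&(P[...,1]<-.19)
    nn,l,s,_=cv2.connectedComponentsWithStats(m.astype(np.uint8));k=1+np.argmax(s[1:,4]);q=P[l==k]
    print(n,len(q),cv2.minAreaRect((q[:,:2]*1000).astype(np.float32)),np.median(q[:,2]))
E
```

```text
t 47.2833 tcp [ 0.6143 -0.1436  0.2482] yaw -101.02 zax [ 5.7e-03 -4.0e-04 -1.0e+00] q [ 0.29  0.35 -0.17  1.56  0.06  1.22 -1.65] ft [-0.  -0.4 -0.6] g 0.6
scanner 0.65 [365.6 166.3] [ 0.6169 -0.2464  0.0291]
roof 2100 [607.6 171.3] [135.9 112.1] 88.0 z 0.0818 pca mean [606.2 170.3]
roof 223 [ 497.6 -170.5] [ 63.8 127.2] 55.7 z 0.083 pca mean [ 502.3 -164.4]
blue 236 [780.5  56.4] [90.5 37.3] 88.9 z 0.0185 pca mean [781.   56.4]
blue 192 [790.2 -44.2] [31.8 97.3] 16.2 z 0.0189 pca mean [788.3 -39.2]
roof 1101 [586.  170.5] [136.5  71.7] 86.5 z 0.0826 pca mean [580.2 179.2]
roof 380 [652.6 169. ] [ 32.2 135.2] 1.6 z 0.0827 pca mean [651.9 184.3]
roof 279 [ 498. -406.] [ 23.6 302.2] 89.9 z 0.0807 pca mean [ 494.5 -406.2]
orange 407 [610.9 174.1] [96.1 24.3] 87.9 z 0.1129 pca mean [604.7 177.3]
wd35 2555 ((614.0700073242188, -253.7940673828125), (40.80112075805664, 117.89939880371094), 76.47181701660156) 0.029997273569986493
t35 380 ((601.4271850585938, -249.99684143066406), (29.799625396728516, 97.11370849609375), 80.10037231445312) 0.029890837750970622
```

View pics/t35.png

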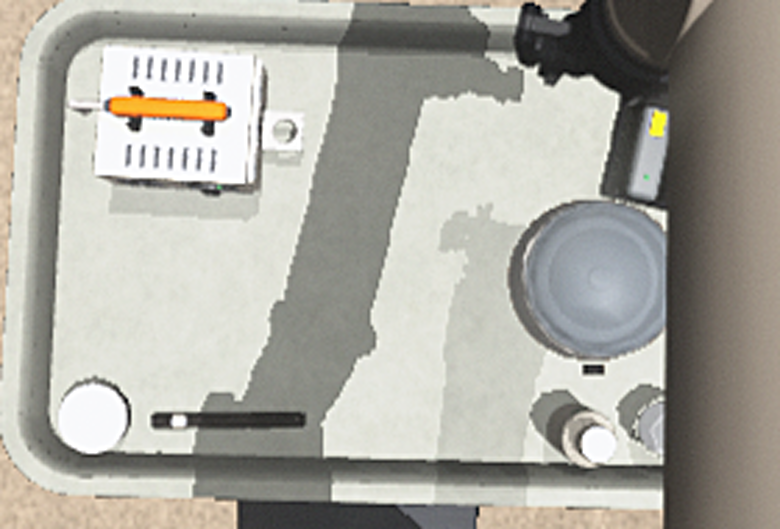

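View pics/s35.png

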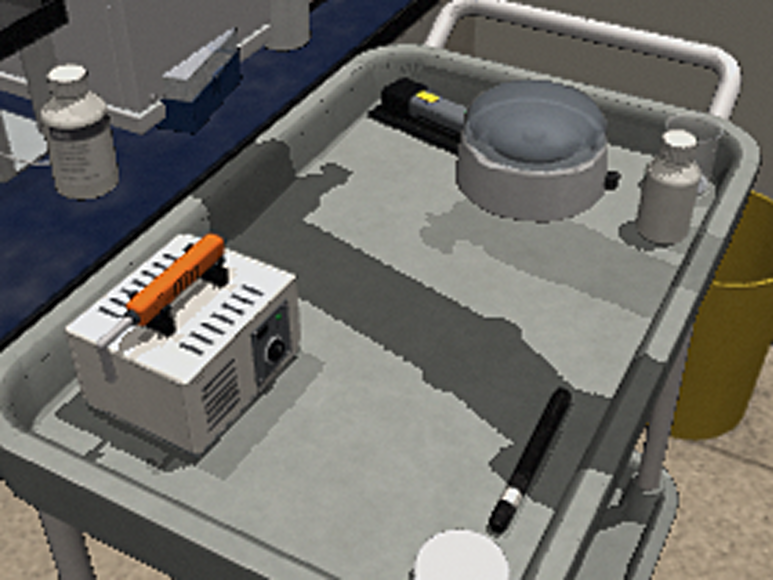

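The final pictures match the start. The dryer with its panel measures 135.9 mm, as before. The hook lies within about 1 mm of where it was, the scanner is on its pad, and the bystanders are untouched. Handing in.

```bash
python3 -c "
from h import *
print(close_job(), get_state()['t'])"
```

```text
the job is handed in; nothing more can be done
the job is handed in; nothing more can be done
```

I did every step of the task and handed the job in shortly after 47 s on the robot's clock, but no verdict was reported.

- **Hook and tray:** I put the hook's tip into the finger hole with the tray shut and drew the tray out until it stopped, at about 9 N. The hook went back in its cradles, level and within about 1 mm of where it lay.
- **Plates:** Three plates were there, all lying singly, and plate_d was absent. All three are stacked over the posts. With the tray still out, the top of the stack measured 53 mm against a nominal 54, centred within about 1 mm, and I saw no tilt. They are inside the closed tray now, so I did not see them again after pushing it in.
- **Closing the tray:** I pushed it in at 0.12 m/s or less until an 8 N stop. The dryer with its panel measures 135.9 mm, the same as at the start.
- **Scan:** I held the scanner still for about 3 s, square to the label. By my estimate its window was about 100 mm away and its aim was off by 1 to 2 mm. That rests on the dryer's measured position, because the label itself was out of the wrist camera's view.
- **Last look:** The scanner is flat on its pad, about 1 mm from where it was. The bottle, marker and round case showed no movement. The beaker was partly hidden behind the arm, but the arm never went near it.

No last check failed. One view disagreed: the top camera placed the scanner about 12 mm off because the arm covered part of it, and the unobstructed wrist picture gave its real place.

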